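Let a leaded panel down on the glazing lift

ROBOT

A 6-joint arm with a two-finger parallel gripper is mounted at the origin on the work surface. World frame = base frame: x ahead of the robot, y to its left, z up, the work surface at z = 0. Lengths are in mm, angles in rad, forces in N, time in s.
With the tool pointing down it reaches from about 275 to 750 mm from the base axis. Payload 10.2 kg.
Tool frame: the origin (TCP) lies at the very end of the fingers, on their centre line; the grasp point (between the pads) lies 19 mm behind it (ctrl.tcp_to_grasp is the distance from the TCP to the grasp point, in mm); z points along the fingers, y is the direction in which the jaws open and shut (so a half turn about z gives the same grasp; the last joint's range is limited). The gripper opens to 85 mm and grips with 20 to 120 N. Pads are 22 mm wide; open, the fingers measure 114 mm over their backs; the gripper's body (76 mm by 85 mm) begins 54 mm behind the grasp point. The pads swing forward as they close: fully open they stand 13 mm farther back than shut.
Start: joints at [0.999, 0.313, 1.498, -0, 1.331, -0.223], TCP at [179.442, 493.388, 231.294] pointing down, gripper open.
Joint ranges: [-2.94, 2.94], [-0.97, 2.17], [0.19, 2.56], [-1.23, 4.37], [0.02, 3.11], [-2.88, 2.88]. Speed limits (rad/s): [2.39, 2.39, 3.01, 3.14, 3.14, 3.14].

INTERFACE

Orientations are given as a unit quaternion [w, x, y, z].
In Python, from rig import ctrl, cams, job gives the robot as it stands. The module is installed in compiled form; this text tells all that it offers.
- The arm moves only by the tool drive_tool, never from a script. Its arguments are lists of equal length, an entry for each row: "gripper": the opening, from 0 (shut) to 1 (fully open); "dp": the shift along the tool's x, y, z normalised to -1 to 1, where 1 is 0.2 m, a list of three; "twist": the turn about the tool's z normalised to -1 to 1, where 1 is 90 degrees. In form: {"gripper": [gripper, ...], "dp": [[tx, ty, tz], ...], "twist": [twist, ...]}. A call has 1 to 20 rows; each row is the pose to reach, as a shift and turn from the pose commanded when the call began, along the tool's axes at that moment; what a row does not reach only later rows make up. A row lasts 1/10 s, in which the tool goes at most 50 mm and 8.59 degrees, less where a joint would pass 70% of its speed; a pose out of reach is approached as far as the arm can. A call with a number of a shift or a turn outside -1 to 1 is refused whole. A call with a gripper value outside its range is refused whole. The fingers move at their own pace and stop on an object; "newtons" is the grip in N (left out, the last holds). Time passes only in rows, so rows that repeat a pose let the fingers close. It gives the time, the measured TCP pose, the force and the opening at its end, in the units of the state.
- ctrl.sense(): the state, without advancing time (a new reading comes with each control period).
- cams.capture(name): name is "side" or "top"; returns a dict with "pixels" (384x512x3 uint8, red, green, blue), "camera_matrix" (3x3 intrinsics, pixels), "k1" (the pictures are not rectified: a ray, as slopes to the right and down, at radius r is drawn at 1 + k1 r^2 times it, then the intrinsics apply), "xyz" and "orientation" of the camera in the world. Camera axes: x right, y down, z forward; pixel columns grow to the right and rows downward; lengths in mm; the calibration is good to about 2 mm. A picture is of the moment at which its call begins. There is no depth.
- job.finish_job(): hands the job in, once; it reports no verdict.
The state is a dict: "time_s": time; "joints": joint angles; "dq": joint speeds; "tau": joint torques, N m; "eef_pos": TCP position; "ee_rot": TCP orientation; "force": force on the tool from outside, world axes, zero at the start; "wrist_torque": the same for the moment, N m; "grip_width": opening from 0.0 (shut) to 1.0 (fully open).
Only numpy, scipy, OpenCV 4.12 (cv2) and the standard library are available. Lean on these libraries where they do the work, as an engineer would, in place of code of your own. Each camera call takes 0.05 s, during which the arm holds its last target.

TASK

The framed leaded-glass panel hangs on the hand-cranked bench lift, held up by the winch's pawl. Press the pawl's release lever right down, then take the crank, wind up a touch so that the pawl springs clear, and let the crank turn back slowly under the load until the panel rests with its whole weight on the two rubber setting blocks. Set it down gently, do not wind it down hard into the blocks, let go of the crank only once it is down, and leave the other things on the bench alone.

Things in the scene. Friction and masses are not known exactly. Their poses are not given: they have to be found in the camera images.
- lift: Bench lift, bolted down: base plate, winch frame, square mast guide tube (44 mm, top 270 mm high, its axis 30 mm robot-side of the origin). Origin on the bench under the crank shaft's axis, beside the mast; z up, y along the shaft from the crank towards the panel, x square to it, away from the robot. The mast rises through the tube; its cross arm (435 mm high at panel 0) carries the panel on the +y side.
- shaft (a point): Point on the level crank shaft's axis, 175 mm above the bench, opposite the middle of the crank's grip; same axes as the lift. From here along +y: crank arm at 72 mm, narrow outer frame plate at 90, ratchet wheel's plane at 117 (steel, 84 mm across, 16 saw teeth, pitch 0.39 rad), wide inner frame plate at 143, mast at 172.
- handle (a point): Middle of the crank's wooden grip: level, round, 26 mm across, 112 mm long, parallel to the shaft, 75 mm from its axis. It spins freely on its pin, so a hand holding it keeps its attitude while the crank goes round. It is clear for 56 mm either way; the flat crank arm is at its +y end. Starts somewhere from 17 degrees above level on the side away from the robot to just past straight down.
- crank_arm: The crank: flat steel arm with its grip, rigid on the shaft and turning with it. Origin on the shaft's axis, 172 mm along +y from the point shaft.
- crank (a joint): Angle of shaft and crank, rad: 0 at the start, growing as it is wound up, clockwise seen from the grip's end (far side going down, robot side going up). 1 rad lifts the panel 16 mm. Where the arm points at the start varies (see handle). The panel's weight turns it back with 0.5 to 0.9 N m, 7 to 12 N at the grip; unless the pawl or a hand holds it, it runs away.
- lever_knob (a point): Centre of the black ball, 22 mm across, on the pawl's release lever, robot side of the winch, in the wheel's plane. It swings about the pawl's pin (parallel to the shaft, 61 mm robot-side of it, 5 mm higher) at 74 mm, from 18 degrees above level to 25 below: pressed down, it sinks 54 mm, taking 3 to 8 N, to a solid stop. Stiff: it stays where it is left.
- release (a joint): Angle of the release lever, rad: 0 holding (ball up), 0.75 pressed right down. A torsion spring joins it to the pawl.
- pawl_tip (a point): Tip of the steel pawl on the wheel's upper robot side. Gripped by the loaded tooth it stays in the wheel, about 37 mm from the wheel's centre, even with the lever down; once the crank is wound up a little (up to 0.3 rad) its spring throws it clear, to 58 mm, and it stays out.
- wheel (a point): Centre of the ratchet wheel, on the shaft; it turns with the crank.
- panel (a joint): Height of mast and panel, m, following the crank; 0 when the panel's underside is 145 mm above the bench, falling as it goes down. With the mast it weighs 37 to 52 N; the timber-framed leaded panel is 300 mm wide, 235 high, 24 thick, and hangs square to the lift's x axis.
- stand: Plywood stand under the panel, fixed, axes and origin as the lift. On it lie two rubber setting blocks (60 x 40 mm); their tops are 28 to 46 mm above the bench, packed differently each time and not measured, so the landing must be felt: over about 1 mm of squeeze they take the panel's weight and the load on the grip fades to nothing.
- hammer_grip (a point): Bystander: hammer lying on the bench, 240 mm long; point on its shaft.
- jar_mid (a point): Bystander: small amber glass jar with a metal lid, 64 mm across, 85 mm high; its centre.
- spool_mid (a point): Bystander: reel of solder, 70 mm across, 52 mm high; its centre.

How it is judged:
By the outcome, as a careful person would: the job done as asked, in the order asked, and still so for the second after the job is handed in, with the robot touching nothing.
It also fails if it takes over 72 s, if anything falls off the work surface, if the arm or the gripper's body presses on something with over 40 N, if the wrist force passes 120 N, or if a joint passes its speed limit or range.

## Working session

There is one attempt and no reset: what is moved stays moved. The work goes in short steps, Python scripts to look and compute and a tool call to move; the robot and the scene stay as the last step left them, time stands still between calls to the robot, and variables do not carry over. Pictures are saved under pics/ and viewed, and the job is handed in when it is done.

Besides the shell and the picture viewer there is one more tool, called as a command line: name --pt "numbers of a row" for each row, then --argument value for the rest. drive_tool: Moves the arm, as the interface text tells. Scaled input: -1 to 1 covers 0.2 m each way for a shift and 90 degrees each way for a turn. Its arguments: {"type":"object","properties":{"gripper":{"type":"array","items":{"type":"number"}},"dp":{"type":"array","items":{"type":"array","items":{"type":"number"}}},"twist":{"type":"array","items":{"type":"number"}},"newtons":{"type":"number"}},"required":["gripper","dp","twist"]}

```bash
mkdir -p pics; ls
python3 - <<'E'
from rig import ctrl,cams,job
import cv2,json
s=ctrl.sense();print(s, ctrl.tcp_to_grasp)
for n in("side","top"):
    c=cams.capture(n);cv2.imwrite(f"pics/{n}0.png",c["pixels"][:,:,::-1])
    print(n,c["camera_matrix"],c["k1"],c["xyz"],c["orientation"])
E
```

```text
pics
{'time_s': 0.0, 'joints': array([ 9.98630902e-01,  3.13415551e-01,  1.49845527e+00,  2.05357523e-05,
        1.33102798e+00, -2.23381708e-01]), 'dq': array([ 1.05127402e-03, -1.25752047e-05, -5.22577553e-04,  5.86239349e-04,
        3.82688144e-04, -8.68435904e-05]), 'tau': array([ 1.89892262e-04, -4.12268865e+01, -2.59741652e+01, -1.53945903e-04,
        4.16158349e-03, -4.05125277e-06]), 'eef_pos': array([179.26858279, 493.15680363, 230.74586771]), 'ee_rot': array([-2.62173191e-04,  1.73511623e-01,  9.84831605e-01, -5.98222981e-04]), 'force': array([ 0.27308355, -0.95424336, -0.23372206]), 'wrist_torque': array([ 0.00907914,  0.0225446 , -0.03030262]), 'grip_width': 0.9990612279333614} 18.700000000000003
side [[426.43817879   0.         248.80944601]
 [  0.         426.43817879 187.32541386]
 [  0.           0.           1.        ]] -0.001581433137783338 [ 447.77729286 -840.06794168  719.64746072] [-0.43413765  0.8997564  -0.03742034  0.02371998]
top [[497.2102302    0.         256.29209987]
 [  0.         497.2102302  191.47529279]
 [  0.           0.           1.        ]] 0.04900949982550124 [ 319.79392067 -126.6463304  1280.92998381] [-0.06165944  0.71460339 -0.69509494  0.04881734]
```

View pics/side0.png

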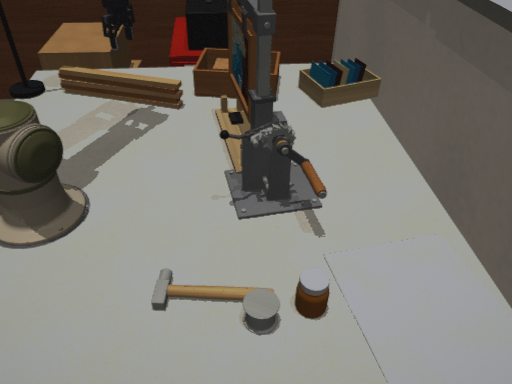

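View pics/top0.png

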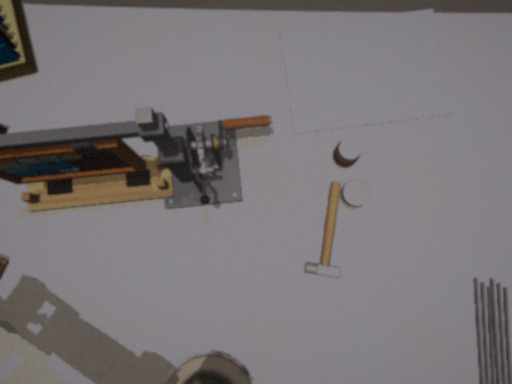

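```bash
cat > h.py <<'E'
import numpy as np, cv2
from scipy.spatial.transform import Rotation as R
from rig import ctrl,cams,job
def cam(n):
    c=cams.capture(n); q=c["orientation"]; c["R"]=R.from_quat([q[1],q[2],q[3],q[0]]).as_matrix(); c["p"]=np.array(c["xyz"]);return c
def ray(c,u,v):
    K=c["camera_matrix"];k=c["k1"]
    d=np.array([(u-K[0,2])/K[0,0],(v-K[1,2])/K[1,1]])
    s=d.copy()
    for _ in range(20): s=d/(1+k*(s@s))
    w=c["R"]@np.array([s[0],s[1],1]);return w/np.linalg.norm(w)
def proj(c,P):
    q=c["R"].T@(np.array(P)-c["p"]);s=q[:2]/q[2];s=s*(1+c["k1"]*(s@s));K=c["camera_matrix"]
    return np.array([K[0,0]*s[0]+K[0,2],K[1,1]*s[1]+K[1,2]])
def onz(c,u,v,z):
    d=ray(c,u,v);return c["p"]+d*(z-c["p"][2])/d[2]
def tri(c1,uv1,c2,uv2):
    d1=ray(c1,*uv1);d2=ray(c2,*uv2)
    t=np.linalg.lstsq(np.stack([d1,-d2],1),c2["p"]-c1["p"],rcond=None)[0]
    a=c1["p"]+d1*t[0];b=c2["p"]+d2*t[1];return (a+b)/2,np.linalg.norm(a-b)
def crop(c,x0,y0,x1,y1,s,name):
    im=cv2.resize(c["pixels"][y0:y1,x0:x1,::-1],None,fx=s,fy=s,interpolation=cv2.INTER_CUBIC)
    im=np.clip(im.astype(float)*1.6,0,255).astype(np.uint8);cv2.imwrite("pics/"+name,im)
E
python3 - <<'E'
from h import *
s=cam("side");t=cam("top")
crop(s,200,90,340,220,5,"s1.png");crop(t,130,90,290,220,5,"t1.png")
print(proj(s,ctrl.sense()["eef_pos"]),proj(t,ctrl.sense()["eef_pos"]))
for nm,a,b in [("knob",(224,134),(205,199)),("gripend",(322,194),(270,119)),("gripin",(306,164),(222,124))]:
    print(nm,tri(s,a,t,b))
E
```

```text
[123.27165335  48.18565716] [-43.4600804  332.87913117]
knob (array([470.08077702,   7.31862619, 203.95668719]), np.float64(0.7526016358410095))
gripend (array([ 678.70293617, -130.78106486,  125.30886009]), np.float64(0.5551646471887103))
gripin (array([664.43448635, -15.76584112, 125.39273463]), np.float64(1.3406610866301854))
```

View pics/s1.png

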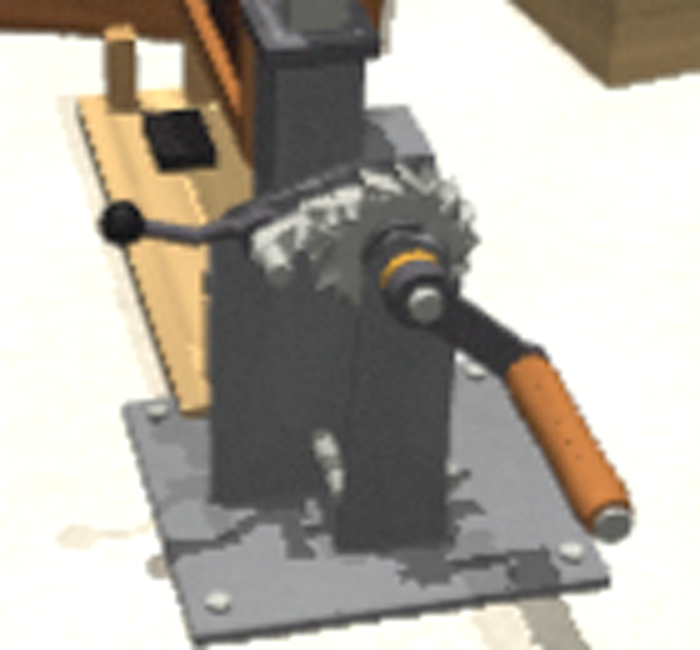

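View pics/t1.png

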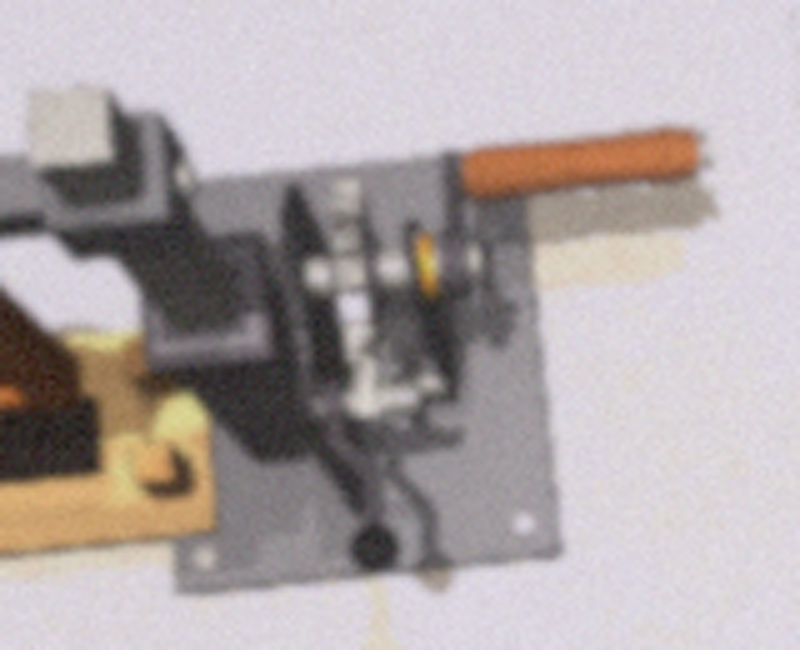

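```bash
cat > fit.py <<'E'
from h import *
from scipy.optimize import least_squares
s=cam("side");t=cam("top")
obs=[("knob",s,(224.4,134.4)),("knob",t,(205,199.4)),("go",s,(321,192.5)),("go",t,(269.4,120.6)),("gi",s,(305.6,163.6)),("gi",t,(223,124.4))]
def pts(p):
    x,y,yaw,a=p[:4]
    loc=dict(knob=(-131.4,117,202.9),go=(75*np.cos(a),-56,175-75*np.sin(a)),gi=(75*np.cos(a),56,175-75*np.sin(a)),shaft=(0,0,175),wheel=(0,117,175),lift=(0,172,0),handle=(75*np.cos(a),0,175-75*np.sin(a)))
    M=np.array([[np.cos(yaw),-np.sin(yaw)],[np.sin(yaw),np.cos(yaw)]])
    return {k:np.r_[M@v[:2]+[x,y],v[2]] for k,v in loc.items()}
def f(p):
    P=pts(p);return np.concatenate([proj(c,P[k])-uv for k,c,uv in obs])
if __name__=="__main__":
    r=least_squares(f,[600,-75,0.12,0.6]);print(r.x,np.round(r.fun,1));
    for k,v in pts(r.x).items():print(k,v.round(1),proj(s,v).round(1),proj(t,v).round(1))
    print(tri(s,(263.5,186.5),t,(229.5,210)))
E
python3 fit.py
python3 - <<'E'
from h import *
print(R.from_quat([.17351,.98483,-.0006,-.00026]).as_matrix().round(3))
E
```

```text
[ 6.16390922e+02 -8.30734916e+01  1.63755726e-01  7.39483323e-01] [-1.7 -0.8 -1.6  0.5  1.6  1.3 -0.  -2.  -0.7  1.6  0.3  0.5]
knob [467.7  10.9 202.9] [222.7 133.6] [203.4 199.9]
go [ 680.2 -129.3  124.5] [322.6 193.8] [269.4 118.6]
gi [661.9 -18.8 124.5] [304.9 165.2] [223.3 124.9]
shaft [616.4 -83.1 175. ] [292.2 164.3] [248.7 138.4]
wheel [597.3  32.4 175. ] [276.4 137. ] [198.  145.3]
lift [588.4  86.6   0. ] [267.3 180.9] [186.1 164.5]
handle [671.1 -74.  124.5] [313.4 178.9] [246.3 121.7]
(array([511.29540588, -40.04171001,  78.08284289]), np.float64(98.50784074967449))
[[-0.94   0.342 -0.001]
 [ 0.342  0.94  -0.001]
 [ 0.    -0.001 -1.   ]]
```

Run:
```python
from h import *
s=cam("side");t=cam("top")
a=onz(t,242,200.4,8);b=onz(t,165.4,208.4,8);print(a,b,np.degrees(np.arctan2(-(b-a)[0],(b-a)[1])))
a=onz(s,239,218,8);b=onz(s,322,206.5,8);print(a,b,np.degrees(np.arctan2((b-a)[1],(b-a)[0])))
# spool block edges etc: stand front edge top
a=onz(t,172,196,20);b=onz(t,28,210,20);print(np.degrees(np.arctan2(-(b-a)[0],(b-a)[1])))
print("jar",onz(t,348,147,85),"spool",onz(t,356,193,52))
c=tri(s,(224.4,134.4),t,(205,199.4))[0];
for th in(5,7,9,11):
  y=np.radians(th)
  print(th,proj(s,c+np.array([131.4*np.cos(y),131.4*np.sin(y),175-203])),proj(t,c+np.array([131.4*np.cos(y),131.4*np.sin(y),-28])))
g=tri(s,(321,192.5),t,(269.4,120.6));h=tri(s,(305.6,163.6),t,(223,124.4));print(g,h)
```

```text
[495.86774092 -64.26085124   8.        ] [469.78622807 132.78021319   8.        ] 7.540173419143788
[499.06771006 -67.18124589   8.        ] [712.76854021 -40.36488687   8.        ] 7.15240477948611
7.147698194517558
jar [ 624.64742225 -324.2616274    85.        ] spool [ 515.98457603 -349.61382015   52.        ]
5 [278.74791135 140.00953569] [203.9811435  143.87077815]
7 [278.27892998 139.00297422] [201.98235377 144.02448329]
9 [277.74893171 138.01011465] [199.98872943 144.24590887]
11 [277.1591339  137.03193664] [198.00256738 144.53480899]
(array([ 675.09454272, -129.51283481,  128.37552479]), np.float64(2.0193565497618144)) (array([662.58648697, -18.51150136, 128.59613108]), np.float64(1.4082843148379527))
```

Run:
```python
import fit; from fit import *
print(tri(s,(284.8,150.4),t,(225,142.4)))
for yaw in (.12,.126,.14):
  r=least_squares(lambda p:f([p[0],p[1],yaw,p[2]]),[600,-75,0.6]);p=[r.x[0],r.x[1],yaw,r.x[2]];print(p,np.round(r.fun,1))
  for k,v in pts(p).items():print(k,v.round(1),proj(s,v).round(1),proj(t,v).round(1))
yaw=.126;u=np.array([np.cos(yaw),np.sin(yaw)]);P=tri(s,(284.8,150.4),t,(225,142.4))[0];
o=pts(p)["shaft"];print((P-o)[:2]@u)
```

```text
(array([606.81163644, -29.16752487, 176.02117803]), np.float64(2.714864217345405))
[np.float64(611.9919276400183), np.float64(-84.90705473202954), 0.12, np.float64(0.6755257539335482)] [-1.8 -1.8 -3.7  0.5  0.7  1.3  1.7 -1.   0.3  1.1  1.6 -0.5]
knob [467.5  15.5 202.9] [222.6 132.6] [201.3 199.9]
go [ 676.8 -133.5  128.1] [321.7 193.8] [271.1 119.6]
gi [663.4 -22.3 128.1] [305.9 164.7] [224.6 123.9]
shaft [612.  -84.9 175. ] [290.4 164.8] [249.5 140.3]
wheel [598.   31.3 175. ] [276.8 137.2] [198.5 145. ]
lift [591.4  85.9   0. ] [268.4 181. ] [186.4 163.4]
handle [670.1 -77.9 128.1] [313.5 178.6] [247.9 121.7]
[np.float64(612.5910262088366), np.float64(-84.66931479423144), 0.126, np.float64(0.6842914643823427)] [-1.8 -1.6 -3.5  0.6  0.8  1.3  1.5 -1.2  0.2  1.2  1.4 -0.4]
knob [467.5  14.9 202.9] [222.6 132.8] [201.5 200. ]
go [ 677.3 -132.9  127.6] [321.8 193.8] [270.9 119.4]
gi [663.2 -21.8 127.6] [305.8 164.8] [224.4 124. ]
shaft [612.6 -84.7 175. ] [290.6 164.7] [249.4 140.1]
wheel [597.9  31.4 175. ] [276.7 137.2] [198.5 145.1]
lift [591.  86.   0.] [268.3 181. ] [186.4 163.6]
handle [670.2 -77.4 127.6] [313.5 178.7] [247.7 121.7]
[np.float64(613.9944624668237), np.float64(-84.09780837476853), 0.14, np.float64(0.7047509408339762)] [-1.8 -1.3 -2.8  0.6  1.1  1.3  0.9 -1.5 -0.1  1.3  1.  -0.1]
knob [467.6  13.4 202.9] [222.6 133.1] [202.2 200. ]
go [ 678.4 -131.6  126.4] [322.1 193.8] [270.3 119.1]
gi [662.8 -20.7 126.4] [305.5 164.9] [224.  124.3]
shaft [614.  -84.1 175. ] [291.2 164.6] [249.1 139.5]
wheel [597.7  31.8 175. ] [276.6 137.1] [198.3 145.1]
lift [590.   86.2   0. ] [267.9 180.9] [186.3 163.9]
handle [670.6 -76.1 126.4] [313.4 178.7] [247.2 121.7]
-0.22296743535535643
```

```bash
cat >> h.py <<'E'
def pose():
    s=ctrl.sense();q=s["ee_rot"];M=R.from_quat([q[1],q[2],q[3],q[0]]).as_matrix();return s,s["eef_pos"],M
def to(target,jawdeg=None):
    s,p,M=pose();d=M.T@(np.array(target)-p)/200
    yaw=np.degrees(np.arctan2(M[1,1],M[0,1]));tw=0
    if jawdeg is not None: tw=((yaw-jawdeg+90)%180-90)/90
    print("t",s["time_s"],"pos",p.round(1),"jaw",round(yaw,1),"F",s["force"].round(1),"g",round(s["grip_width"],3),"-> dp",d.round(4),"twist",round(tw,4));return d
E
python3 - <<'E'
from h import *
s=cam("side");t=cam("top")
def blob(c,u,v,r,th):
    g=c["pixels"][v-r:v+r+1,u-r:u+r+1].mean(2);print(g.astype(int))
    w=np.clip(th-g,0,None);yy,xx=np.mgrid[v-r:v+r+1,u-r:u+r+1];return (w*xx).sum()/w.sum(),(w*yy).sum()/w.sum()
print(blob(s,224,134,6,60));print(blob(t,205,199,6,45))
to((470,8,245),7.2)
E
```

```text
[[149 149 101  73 113 124 123 120 116 114 116 120 122]
 [148 148 121  71 106 117 115 113 113 113 116 119 121]
 [149 149 131  81  68  56  46  46  75 103 113 117 121]
 [149 148 122  66  25  29  30  24  24  73 106 115 120]
 [153 144  88  20  26  36  37  28  25  19  91 112 118]
 [152 122  66  21  21  25  26  23  23  16  51  96 113]
 [152  97  36  18  19  24  24  21  19  21  25  60  75]
 [155 108  49  16  16  16  21  19  19  15  16  48  58]
 [161 123  60  17  20  16  18  16  17  11  25  34  41]
 [161 156 100  33  17  14  10  15  15  28  60  62  59]
 [161 161 134  90  59  37  18  29  51  72 108 117 113]
 [160 161 152 147 129  93  51  63 107 119 119 117 114]
 [159 159 150 145 145 147 100  65 107 119 118 117 114]]
(np.float64(224.3491233466626), np.float64(134.51122731467242))
[[ 80  70  61  59  56  53  58  63  79  83  85  84  83]
 [ 83  75  71  62  51  48  47  64  74  83  90  90  91]
 [ 81  76  65  59  39  33  38  46  61  77  89  93  93]
 [ 80  66  55  43  33  30  33  35  42  59  75  90  93]
 [ 75  55  46  37  33  31  32  29  39  47  68  87  94]
 [ 71  57  41  30  34  32  36  36  32  45  57  81  92]
 [ 70  52  37  30  34  36  35  30  29  37  60  78  91]
 [ 75  54  37  30  34  37  36  36  33  39  60  83  94]
 [ 75  61  38  37  29  30  34  33  36  38  64  87  92]
 [ 85  68  52  39  27  28  29  32  38  50  72  85  90]
 [ 85  81  68  53  40  42  38  45  51  63  74  81  84]
 [ 83  79  76  71  66  66  70  80  85  89  91  96  94]
 [ 95  93  93  94  97  97 109 114 118 120 122 119 118]]
(np.float64(204.3891238670695), np.float64(199.1214501510574))
t 0.6 pos [179.4 493.4 231.3] jaw 70.0 F [ 0.7  0.2 -0.3] g 1.001 -> dp [-2.1947 -1.7844 -0.0686] twist 0.698
```

drive_tool --gripper '[0,0,0,0,0,0,0,0,0]' --pt "-0.09 -0.07 -0.01" --pt "-0.18 -0.14 -0.02" --pt "-0.27 -0.21 -0.03" --pt "-0.36 -0.29 -0.04" --pt "-0.45 -0.36 -0.05" --pt "-0.54 -0.43 -0.06" --pt "-0.63 -0.5 -0.07" --pt "-0.72 -0.57 -0.07" --pt "-0.8 -0.65 -0.07" --twist '[0.078,0.156,0.234,0.312,0.39,0.468,0.546,0.624,0.698]' --newtons 50

```text
time_s: 1.5
eef_pos: [285.9, 315.8, 245.4]
ee_rot: [0.0, 0.663, 0.748, 0.0]
force: [0.2, 0.3, 0.3]
grip_width: 0.003
```

```bash
python3 -c "
from h import *
to((470,8,245),7.2)"
```

```text
t 1.5 pos [285.9 315.8 245.4] jaw 6.9 F [0.2 0.3 0.3] g 0.003 -> dp [-1.6384  0.7286  0.0022] twist -0.0032
```

drive_tool --gripper '[0,0,0,0,0]' --pt "-0.18 0.08 0" --pt "-0.36 0.16 0" --pt "-0.54 0.24 0" --pt "-0.72 0.32 0" --pt "-0.9 0.4 0" --twist '[0,0,0,0,0]'

```text
time_s: 2.0
eef_pos: [387.9, 146.5, 245.5]
ee_rot: [0.0, 0.661, 0.75, 0.0]
force: [0.4, 0.8, 0.5]
grip_width: 0.001
```

```bash
python3 -c "
from h import *
to((469,8,235),7.2)"
```

```text
t 2.0 pos [387.9 146.5 245.5] jaw 7.2 F [0.4 0.8 0.5] g 0.001 -> dp [-0.7378  0.3157  0.0527] twist -0.0001
```

drive_tool --gripper '[0,0,0,0,0,0]' --pt "-0.18 0.08 0" --pt "-0.36 0.16 0.02" --pt "-0.54 0.24 0.04" --pt "-0.68 0.29 0.05" --pt "-0.738 0.316 0.053" --pt "-0.738 0.316 0.053" --twist '[0,0,0,0,0,0]'

```text
time_s: 2.6
eef_pos: [468.8, 8.7, 234.5]
ee_rot: [-0.0, 0.662, 0.749, -0.0]
force: [-0.2, 0.7, 0.0]
grip_width: -0.004
```

```bash
python3 -c "
from h import *
to((469,8,158),7.2)
s=cam('side');t=cam('top')
crop(s,200,60,340,200,4,'s2.png');crop(t,130,90,290,220,4,'t2.png')"
```

```text
t 2.6 pos [468.8   8.7 234.5] jaw 7.1 F [-0.2  0.7  0. ] g -0.004 -> dp [-0.0037  0.0008  0.3823] twist -0.0012
```

View pics/s2.png

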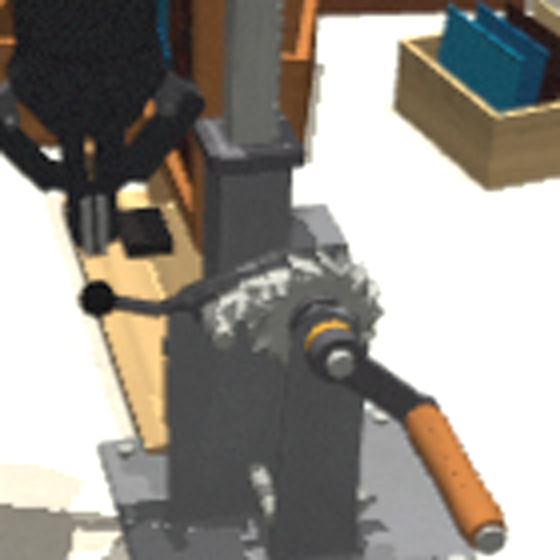

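View pics/t2.png

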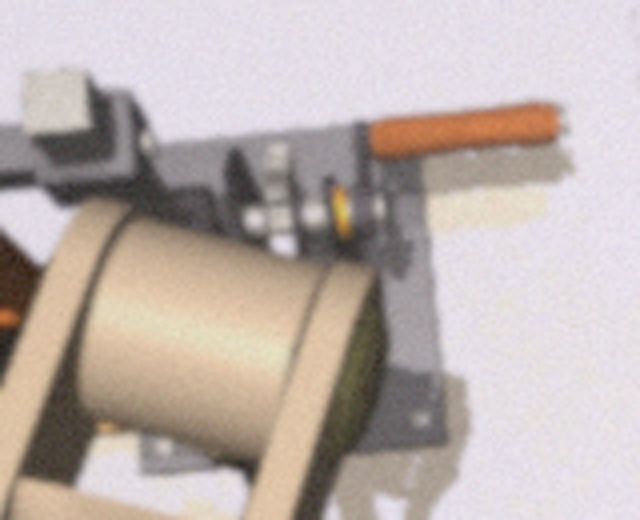

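```bash
python3 -c "
from h import *
s=cam('side')
p=pose()[1];print(proj(s,p),proj(s,[470,8.5,203]))"
```

```text
[222.52864865 121.57611173] [223.79398056 134.1221516 ]
```

drive_tool --gripper '[0,0,0,0,0,0,0,0,0,0,0,0]' --pt "0 0 0.05" --pt "0 0 0.08" --pt "0 0 0.1" --pt "0 0 0.13" --pt "0 0 0.16" --pt "0 0 0.19" --pt "0 0 0.22" --pt "0 0 0.25" --pt "0 0 0.28" --pt "0 0 0.31" --pt "0 0 0.34" --pt "0 0 0.355" --twist '[0,0,0,0,0,0,0,0,0,0,0,0]'

```text
time_s: 3.95
eef_pos: [469.4, 9.4, 163.6]
ee_rot: [0.001, 0.661, 0.75, 0.001]
force: [4.0, 1.7, 6.2]
grip_width: 0.001
```

```bash
python3 -c "
from h import *
to((469,8,158),7.2)
s=cam('side')
crop(s,200,60,340,200,4,'s3.png')"
```

```text
t 3.95 pos [469.4   9.4 163.6] jaw 7.2 F [4.  1.7 6.2] g 0.001 -> dp [-0.0069 -0.0029  0.0279] twist -0.0002
```

View pics/s3.png

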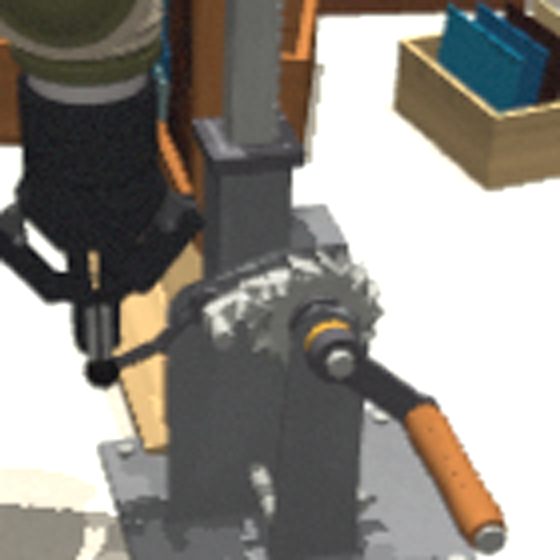

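Side view shows the tips on the ball at crop (102,370), lever now well below level; I press on until the stop is felt.

drive_tool --gripper '[0,0,0,0,0]' --pt "0 0 0.015" --pt "0 0 0.025" --pt "0 0 0.03" --pt "0 0 0.035" --pt "0 0 0.035" --twist '[0,0,0,0,0]'

```text
time_s: 4.5
eef_pos: [469.9, 9.3, 158.6]
ee_rot: [0.002, 0.661, 0.75, 0.001]
force: [-0.1, 1.6, 18.0]
grip_width: -0.002
```

drive_tool --gripper '[0,0,0]' --pt "0 0 0.006" --pt "0 0 0.01" --pt "0 0 0.01" --twist '[0,0,0]'

```text
time_s: 4.8
eef_pos: [470.1, 9.3, 158.1]
ee_rot: [0.003, 0.661, 0.75, 0.002]
force: [-6.5, 3.4, 32.8]
grip_width: -0.001
```

drive_tool --gripper '[0,0,0]' --pt "0 0 -0.1" --pt "0 0 -0.3" --pt "0 0 -0.48" --twist '[0,0,0]'

```text
time_s: 5.1
eef_pos: [468.0, 9.5, 251.5]
ee_rot: [-0.001, 0.661, 0.75, -0.0]
force: [-0.0, 0.2, -0.4]
grip_width: -0.006
```

```bash
python3 -c "
from h import *
to((520,-100,250),7.2)
s=cam('side')
crop(s,200,60,340,200,4,'s4.png')"
```

```text
t 5.1 pos [468.    9.5 251.5] jaw 7.2 F [-0.   0.2 -0.4] g -0.006 -> dp [-0.576   0.1894  0.0069] twist -0.0
```

View pics/s4.png

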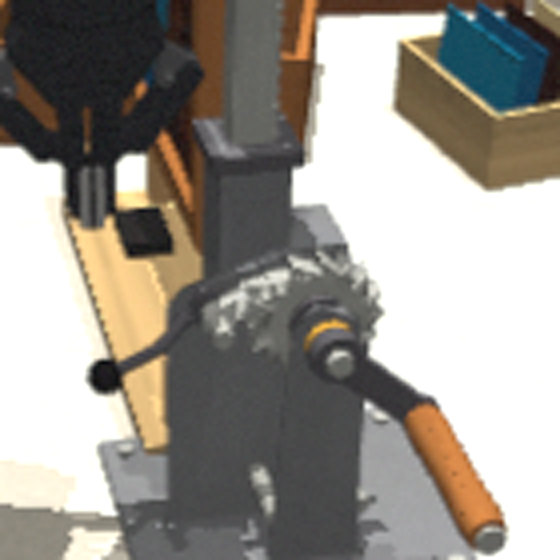

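drive_tool --gripper '[0.3,0.6,1,1,1]' --pt "-0.14 0.04 0" --pt "-0.29 0.09 0" --pt "-0.43 0.14 0" --pt "-0.57 0.19 0" --pt "-0.58 0.4 0" --twist '[0,0,0,0,0]'

```text
time_s: 5.65
eef_pos: [561.7, -98.8, 250.2]
ee_rot: [-0.0, 0.663, 0.749, -0.001]
force: [0.5, -0.2, 0.5]
grip_width: 0.847
```

```bash
python3 -c "
from h import *
to((671.5,-95,165),7.2)"
```

```text
t 5.65 pos [561.7 -98.8 250.2] jaw 6.9 F [ 0.5 -0.2  0.5] g 0.847 -> dp [-0.0476  0.5477  0.4253] twist -0.0028
```

drive_tool --gripper '[1,1,1,1,1]' --pt "-0.01 0.2 0" --pt "-0.03 0.38 0.05" --pt "-0.05 0.54 0.22" --pt "-0.048 0.548 0.4" --pt "-0.048 0.548 0.4" --twist '[0,0,0,0,0]'

```text
time_s: 6.15
eef_pos: [670.3, -90.6, 163.6]
ee_rot: [-0.005, 0.661, 0.75, -0.002]
force: [0.3, -0.6, -1.5]
grip_width: 1.003
```

```bash
python3 -c "
from h import *
to((670,-94,108),7.2)
s=cam('side');t=cam('top')
crop(s,240,60,380,220,4,'s5.png');crop(t,180,60,320,180,4,'t5.png')"
```

```text
t 6.15 pos [670.3 -90.6 163.6] jaw 7.2 F [ 0.3 -0.6 -1.5] g 1.003 -> dp [-0.0182 -0.0007  0.2782] twist 0.0002
```

View pics/s5.png

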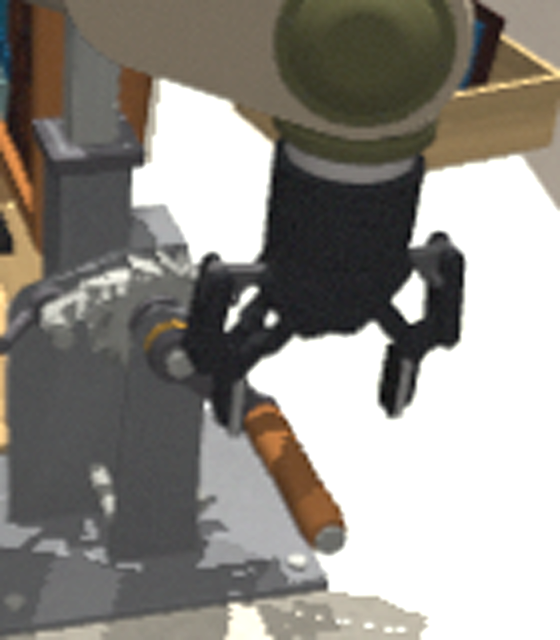

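View pics/t5.png

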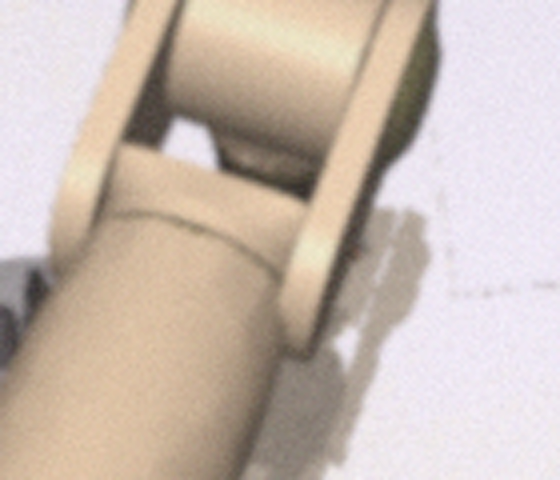

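drive_tool --gripper '[1,1,1,1,1,1]' --pt "-0.01 0 0.06" --pt "-0.015 0 0.12" --pt "-0.02 0 0.18" --pt "-0.02 0 0.23" --pt "-0.02 0 0.275" --pt "-0.02 0 0.275" --twist '[0,0,0,0,0,0]'

```text
time_s: 6.85
eef_pos: [672.2, -95.2, 114.0]
ee_rot: [-0.001, 0.661, 0.75, -0.001]
force: [0.2, -0.8, -0.0]
grip_width: 1.0
```

```bash
python3 -c "
from h import *
to((670,-94,108),7.2)
s=cam('side')
crop(s,240,60,380,220,4,'s6.png')"
```

```text
t 6.85 pos [672.2 -95.2 114. ] jaw 7.2 F [ 0.2 -0.8 -0. ] g 1.0 -> dp [ 0.0073 -0.0102  0.0302] twist -0.0001
```

View pics/s6.png

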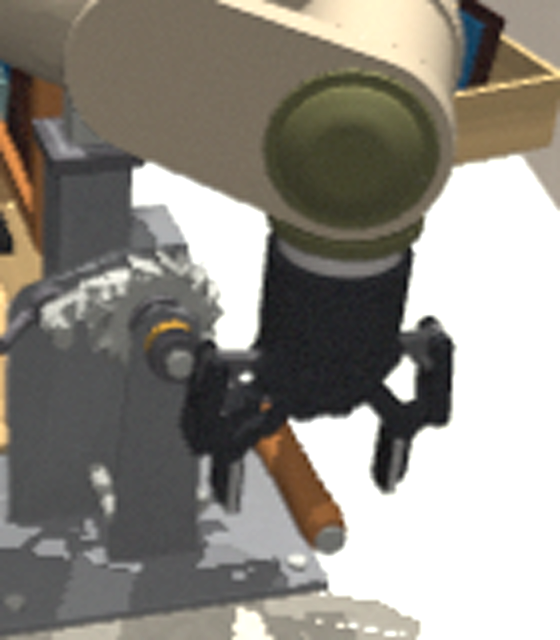

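drive_tool --gripper '[1,1,0.6,0.2,0.1,0.1,0.1,0.1]' --pt "0 0 0.02" --pt "0 0 0.03" --pt "0 0 0.03" --pt "0 0 0.03" --pt "0 0 0.03" --pt "0 0 0.03" --pt "0 0 0.03" --pt "0 0 0.03" --twist '[0,0,0,0,0,0,0,0]' --newtons 60

```text
time_s: 7.7
eef_pos: [673.1, -95.4, 110.0]
ee_rot: [0.0, 0.661, 0.75, 0.0]
force: [2.2, 0.0, 0.3]
grip_width: 0.282
```

```bash
python3 -c "
from h import *
to((670,-94,108),7.2)
s=cam('side')
crop(s,240,60,380,220,4,'s7.png')"
```

```text
t 7.7 pos [673.1 -95.4 110. ] jaw 7.2 F [2.2 0.  0.3] g 0.282 -> dp [ 0.0089 -0.0144  0.0098] twist 0.0
```

View pics/s7.png

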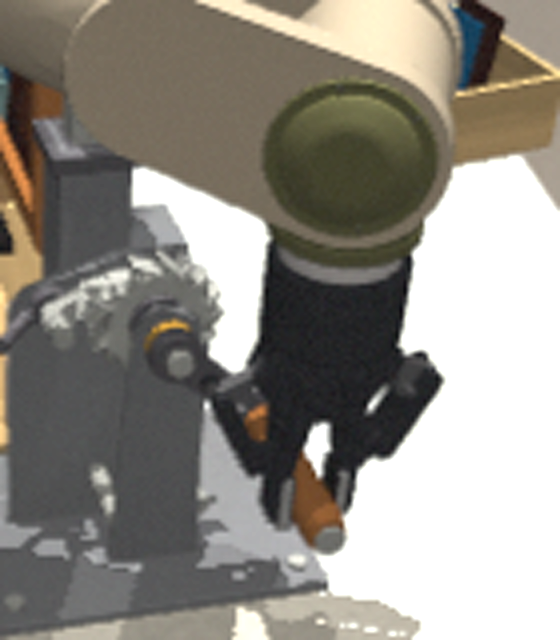

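```bash
cat > arc.py <<'E'
import sys,numpy as np
# arc.py a_start n step [R]  : rows relative to a_start (a = angle below level, far side; winding up = a grows)
a0=float(sys.argv[1]);n=int(sys.argv[2]);st=float(sys.argv[3]);Rr=float(sys.argv[4]) if len(sys.argv)>4 else 75
a=a0+st*np.arange(1,n+1)
print([[0,round(float(Rr*(np.cos(x)-np.cos(a0))/200),3),round(float(Rr*(np.sin(x)-np.sin(a0))/200),3)] for x in a], "end",a[-1])
E
python3 arc.py 0.68 8 0.04; python3 arc.py 1.0 3 0.04
```

```text
[[0, -0.01, 0.011], [0, -0.02, 0.023], [0, -0.03, 0.033], [0, -0.041, 0.043], [0, -0.053, 0.053], [0, -0.064, 0.063], [0, -0.077, 0.071], [0, -0.089, 0.08]] end 1.0
[[0, -0.013, 0.008], [0, -0.026, 0.015], [0, -0.039, 0.022]] end 1.12
```

drive_tool --gripper '[0.1,0.1,0.1,0.1]' --pt "0 -0.01 0.011" --pt "0 -0.02 0.023" --pt "0 -0.03 0.033" --pt "0 -0.041 0.043" --twist '[0,0,0,0]'

```text
time_s: 8.15
eef_pos: [666.0, -96.3, 102.7]
ee_rot: [0.002, 0.661, 0.75, 0.002]
force: [5.1, 1.9, 7.7]
grip_width: 0.281
```

```bash
cat > st.py <<'E'
from h import *
s,p,M=pose();th=np.radians(7.2);u=np.array([np.cos(th),np.sin(th),0]);v=np.array([-np.sin(th),np.cos(th),0])
print("t",s["time_s"],"u",(p@u).round(1),"v",(p@v).round(1),"z",p[2].round(1),"Fu,Fv,Fz",round(s["force"]@u,1),round(s["force"]@v,1),s["force"][2].round(1),"T",s["wrist_torque"].round(2),"g",round(s["grip_width"],3))
E
python3 st.py
```

```text
t 8.15 u 648.7 v -179.1 z 102.7 Fu,Fv,Fz 5.3 1.2 7.7 T [ 0.35 -0.94 -0.06] g 0.281
```

```bash
python3 arc.py 0.84 5 0.04
```

```text
[[0, -0.011, 0.01], [0, -0.023, 0.019], [0, -0.035, 0.028], [0, -0.048, 0.036], [0, -0.06, 0.044]] end 1.04
```

drive_tool --gripper '[0.1,0.1,0.1,0.1,0.1]' --pt "0 -0.011 0.01" --pt "0 -0.023 0.019" --pt "0 -0.035 0.028" --pt "0 -0.048 0.036" --pt "0 -0.06 0.044" --twist '[0,0,0,0,0]'

```text
time_s: 8.65
eef_pos: [654.3, -97.8, 94.3]
ee_rot: [0.002, 0.661, 0.75, 0.002]
force: [5.9, 2.7, 9.4]
grip_width: 0.285
```

```bash
python3 st.py; python3 -c "
from h import *
s=cam('side')
crop(s,200,60,340,220,4,'s8.png')"
```

```text
t 8.65 u 636.8 v -179.1 z 94.3 Fu,Fv,Fz 6.2 1.9 9.4 T [ 0.39 -0.8  -0.03] g 0.285
```

View pics/s8.png

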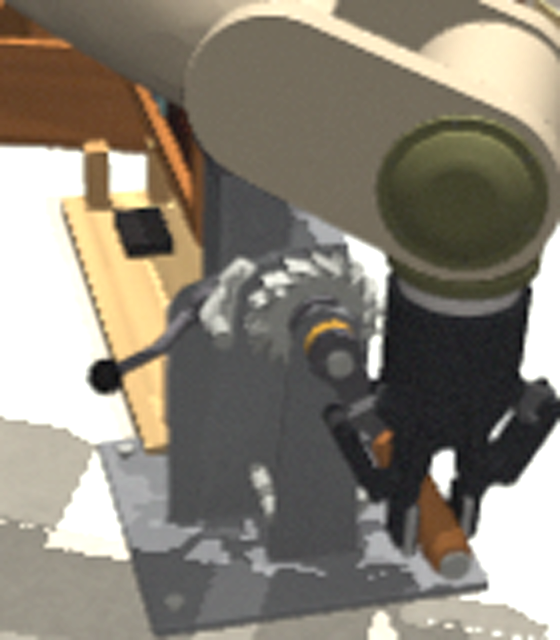

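```bash
python3 arc.py 1.04 11 -0.04
```

```text
[[0, 0.013, -0.008], [0, 0.025, -0.016], [0, 0.037, -0.025], [0, 0.049, -0.034], [0, 0.06, -0.044], [0, 0.071, -0.054], [0, 0.082, -0.065], [0, 0.092, -0.076], [0, 0.102, -0.088], [0, 0.111, -0.099], [0, 0.12, -0.112]] end 0.6000000000000001
```

drive_tool --gripper '[0.1,0.1,0.1,0.1,0.1,0.1,0.1,0.1,0.1,0.1,0.1]' --pt "0 0.013 -0.008" --pt "0 0.025 -0.016" --pt "0 0.037 -0.025" --pt "0 0.049 -0.034" --pt "0 0.06 -0.044" --pt "0 0.071 -0.054" --pt "0 0.082 -0.065" --pt "0 0.092 -0.076" --pt "0 0.102 -0.088" --pt "0 0.111 -0.099" --pt "0 0.12 -0.112" --twist '[0,0,0,0,0,0,0,0,0,0,0]'

```text
time_s: 9.8
eef_pos: [677.9, -94.8, 116.0]
ee_rot: [0.002, 0.661, 0.75, 0.001]
force: [6.6, 1.2, 3.9]
grip_width: 0.289
```

```bash
python3 st.py; python3 arc.py 0.6 20 -0.04
```

```text
t 9.8 u 660.7 v -179.0 z 116.0 Fu,Fv,Fz 6.7 0.4 3.9 T [ 0.22 -1.07 -0.08] g 0.289
[[0, 0.008, -0.013], [0, 0.016, -0.025], [0, 0.023, -0.039], [0, 0.03, -0.052], [0, 0.036, -0.066], [0, 0.041, -0.08], [0, 0.046, -0.094], [0, 0.051, -0.108], [0, 0.055, -0.123], [0, 0.058, -0.137], [0, 0.061, -0.152], [0, 0.063, -0.167], [0, 0.064, -0.182], [0, 0.065, -0.197], [0, 0.065, -0.212], [0, 0.065, -0.227], [0, 0.064, -0.242], [0, 0.063, -0.257], [0, 0.061, -0.271], [0, 0.058, -0.286]] end -0.20000000000000007
```

drive_tool --gripper '[0.1,0.1,0.1,0.1,0.1,0.1,0.1,0.1,0.1,0.1,0.1,0.1,0.1,0.1,0.1,0.1,0.1,0.1,0.1,0.1]' --pt "0 0.008 -0.013" --pt "0 0.016 -0.025" --pt "0 0.023 -0.039" --pt "0 0.03 -0.052" --pt "0 0.036 -0.066" --pt "0 0.041 -0.08" --pt "0 0.046 -0.094" --pt "0 0.051 -0.108" --pt "0 0.055 -0.123" --pt "0 0.058 -0.137" --pt "0 0.061 -0.152" --pt "0 0.063 -0.167" --pt "0 0.064 -0.182" --pt "0 0.065 -0.197" --pt "0 0.065 -0.212" --pt "0 0.065 -0.227" --pt "0 0.064 -0.242" --pt "0 0.063 -0.257" --pt "0 0.061 -0.271" --pt "0 0.058 -0.286" --twist '[0,0,0,0,0,0,0,0,0,0,0,0,0,0,0,0,0,0,0,0]'

```text
time_s: 11.8
eef_pos: [690.2, -93.4, 174.6]
ee_rot: [0.004, 0.661, 0.75, 0.002]
force: [9.9, 1.6, 9.6]
grip_width: 0.282
```

```bash
python3 st.py; python3 arc.py -0.2 20 -0.04
```

```text
t 11.8 u 673.1 v -179.1 z 174.6 Fu,Fv,Fz 10.0 0.3 9.6 T [ 0.37 -1.56 -0.1 ] g 0.282
[[0, -0.003, -0.015], [0, -0.007, -0.029], [0, -0.012, -0.043], [0, -0.017, -0.058], [0, -0.022, -0.072], [0, -0.028, -0.085], [0, -0.035, -0.099], [0, -0.042, -0.112], [0, -0.05, -0.125], [0, -0.058, -0.137], [0, -0.067, -0.149], [0, -0.076, -0.161], [0, -0.086, -0.173], [0, -0.096, -0.184], [0, -0.106, -0.195], [0, -0.117, -0.205], [0, -0.129, -0.215], [0, -0.14, -0.224], [0, -0.152, -0.233], [0, -0.165, -0.241]] end -1.0
```

```bash
cat > circ.py <<'E'
import numpy as np
from scipy.optimize import least_squares
P=np.array(eval(open('pts.txt').read()))
r=least_squares(lambda c:np.hypot(P[:,0]-c[0],P[:,1]-c[1])-75,[598,157]);print(r.x,r.fun.round(1))
print("a",np.arctan2(r.x[1]-P[:,1],P[:,0]-r.x[0]).round(3))
E
echo "[(655.9,110),(648.7,102.7),(636.8,94.3),(660.7,116.0),(673.1,174.6)]">pts.txt; python3 circ.py
```

```text
[599.61648699 159.47083547] [-0.1  0.   0.  -0.   0. ]
a [ 0.721  0.858  1.052  0.619 -0.203]
```

drive_tool --gripper '[0.1,0.1,0.1,0.1,0.1,0.1,0.1,0.1,0.1,0.1,0.1,0.1,0.1,0.1,0.1,0.1,0.1,0.1,0.1,0.1]' --pt "0 -0.001 -0.017" --pt "0 -0.003 -0.033" --pt "0 -0.006 -0.049" --pt "0 -0.009 -0.066" --pt "0 -0.012 -0.082" --pt "0 -0.018 -0.097" --pt "0 -0.025 -0.111" --pt "0 -0.032 -0.124" --pt "0 -0.04 -0.137" --pt "0 -0.048 -0.149" --pt "0 -0.057 -0.161" --pt "0 -0.066 -0.173" --pt "0 -0.076 -0.185" --pt "0 -0.086 -0.196" --pt "0 -0.096 -0.207" --pt "0 -0.107 -0.217" --pt "0 -0.119 -0.227" --pt "0 -0.13 -0.236" --pt "0 -0.142 -0.245" --pt "0 -0.155 -0.253" --twist '[0,0,0,0,0,0,0,0,0,0,0,0,0,0,0,0,0,0,0,0]'

```text
time_s: 13.8
eef_pos: [656.7, -97.7, 223.7]
ee_rot: [0.0, 0.661, 0.75, -0.0]
force: [-4.6, -0.1, 8.6]
grip_width: 0.287
```

```bash
python3 st.py; python3 arc.py -1.0 20 -0.04; python3 -c "
from h import *
s=cam('side')
cv2.imwrite('pics/s9.png',s['pixels'][:,:,::-1])"
```

```text
t 13.8 u 639.3 v -179.3 z 223.7 Fu,Fv,Fz -4.6 0.5 8.6 T [-0.08  0.71  0.18] g 0.287
[[0, -0.013, -0.008], [0, -0.026, -0.015], [0, -0.039, -0.022], [0, -0.053, -0.028], [0, -0.067, -0.034], [0, -0.081, -0.039], [0, -0.095, -0.044], [0, -0.11, -0.048], [0, -0.124, -0.051], [0, -0.139, -0.054], [0, -0.154, -0.056], [0, -0.169, -0.058], [0, -0.184, -0.059], [0, -0.199, -0.059], [0, -0.214, -0.059], [0, -0.229, -0.059], [0, -0.243, -0.057], [0, -0.258, -0.055], [0, -0.273, -0.053], [0, -0.288, -0.05]] end -1.8
```

View pics/s9.png

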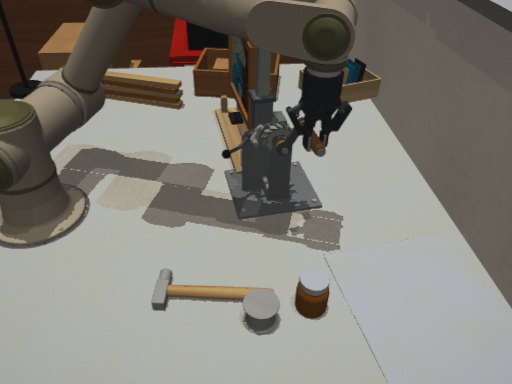

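drive_tool --gripper '[0.1,0.1,0.1,0.1,0.1,0.1,0.1,0.1,0.1,0.1,0.1,0.1,0.1,0.1,0.1,0.1,0.1,0.1,0.1,0.1]' --pt "0 -0.013 -0.008" --pt "0 -0.026 -0.015" --pt "0 -0.039 -0.022" --pt "0 -0.053 -0.028" --pt "0 -0.067 -0.034" --pt "0 -0.081 -0.039" --pt "0 -0.095 -0.044" --pt "0 -0.11 -0.048" --pt "0 -0.124 -0.051" --pt "0 -0.139 -0.054" --pt "0 -0.154 -0.056" --pt "0 -0.169 -0.058" --pt "0 -0.184 -0.059" --pt "0 -0.199 -0.059" --pt "0 -0.214 -0.059" --pt "0 -0.229 -0.059" --pt "0 -0.243 -0.057" --pt "0 -0.258 -0.055" --pt "0 -0.273 -0.053" --pt "0 -0.288 -0.05" --twist '[0,0,0,0,0,0,0,0,0,0,0,0,0,0,0,0,0,0,0,0]'

```text
time_s: 15.85
eef_pos: [598.2, -105.5, 232.2]
ee_rot: [-0.002, 0.661, 0.75, -0.002]
force: [-8.9, -4.5, 2.4]
grip_width: 0.288
```

```bash
python3 st.py; python3 arc.py -1.8 20 -0.04
```

```text
t 15.85 u 580.3 v -179.6 z 232.2 Fu,Fv,Fz -9.4 -3.4 2.4 T [-0.7   1.57  0.27] g 0.288
[[0, -0.015, 0.004], [0, -0.029, 0.008], [0, -0.043, 0.013], [0, -0.057, 0.018], [0, -0.071, 0.024], [0, -0.084, 0.031], [0, -0.098, 0.038], [0, -0.111, 0.045], [0, -0.123, 0.053], [0, -0.135, 0.062], [0, -0.147, 0.071], [0, -0.159, 0.081], [0, -0.17, 0.091], [0, -0.181, 0.101], [0, -0.191, 0.112], [0, -0.201, 0.123], [0, -0.211, 0.135], [0, -0.22, 0.147], [0, -0.228, 0.159], [0, -0.236, 0.172]] end -2.6
```

drive_tool --gripper '[0.1,0.1,0.1,0.1,0.1,0.1,0.1,0.1,0.1,0.1,0.1,0.1,0.1,0.1,0.1,0.1,0.1,0.1,0.1,0.1]' --pt "0 -0.015 0.004" --pt "0 -0.029 0.008" --pt "0 -0.043 0.013" --pt "0 -0.057 0.018" --pt "0 -0.071 0.024" --pt "0 -0.084 0.031" --pt "0 -0.098 0.038" --pt "0 -0.111 0.045" --pt "0 -0.123 0.053" --pt "0 -0.135 0.062" --pt "0 -0.147 0.071" --pt "0 -0.159 0.081" --pt "0 -0.17 0.091" --pt "0 -0.181 0.101" --pt "0 -0.191 0.112" --pt "0 -0.201 0.123" --pt "0 -0.211 0.135" --pt "0 -0.22 0.147" --pt "0 -0.228 0.159" --pt "0 -0.236 0.172" --twist '[0,0,0,0,0,0,0,0,0,0,0,0,0,0,0,0,0,0,0,0]'

```text
time_s: 17.85
eef_pos: [552.0, -111.4, 195.9]
ee_rot: [-0.001, 0.662, 0.75, -0.002]
force: [0.5, -6.9, -12.0]
grip_width: 0.282
```

```bash
python3 st.py; python3 arc.py -2.6 20 -0.04;echo "[(655.9,110),(648.7,102.7),(636.8,94.3),(660.7,116.0),(673.1,174.6),(639.3,223.7),(580.3,232.2)]">pts.txt; python3 circ.py
```

```text
t 17.85 u 533.7 v -179.7 z 195.9 Fu,Fv,Fz -0.4 -6.9 -12.0 T [-1.08 -0.13  0.06] g 0.282
[[0, -0.007, 0.013], [0, -0.014, 0.026], [0, -0.021, 0.04], [0, -0.027, 0.054], [0, -0.032, 0.068], [0, -0.037, 0.082], [0, -0.041, 0.096], [0, -0.044, 0.111], [0, -0.048, 0.126], [0, -0.05, 0.14], [0, -0.052, 0.155], [0, -0.053, 0.17], [0, -0.054, 0.185], [0, -0.054, 0.2], [0, -0.053, 0.215], [0, -0.052, 0.23], [0, -0.05, 0.245], [0, -0.048, 0.26], [0, -0.045, 0.275], [0, -0.041, 0.289]] end -3.4000000000000004
[599.79311162 159.71586613] [-0.   0.1  0.2 -0.  -0.2  0.2  0.1]
a [ 0.725  0.862  1.056  0.623 -0.2   -1.018 -1.834]
```

drive_tool --gripper '[0.1,0.1,0.1,0.1,0.1,0.1,0.1,0.1,0.1,0.1,0.1,0.1,0.1,0.1,0.1,0.1,0.1,0.1,0.1,0.1]' --pt "-0.001 -0.007 0.013" --pt "-0.002 -0.014 0.026" --pt "-0.003 -0.021 0.04" --pt "-0.004 -0.027 0.054" --pt "-0.005 -0.032 0.068" --pt "-0.006 -0.037 0.082" --pt "-0.007 -0.041 0.096" --pt "-0.008 -0.044 0.111" --pt "-0.009 -0.048 0.126" --pt "-0.01 -0.05 0.14" --pt "-0.01 -0.052 0.155" --pt "-0.01 -0.053 0.17" --pt "-0.01 -0.054 0.185" --pt "-0.01 -0.054 0.2" --pt "-0.01 -0.053 0.215" --pt "-0.01 -0.052 0.23" --pt "-0.01 -0.05 0.245" --pt "-0.01 -0.048 0.26" --pt "-0.01 -0.045 0.275" --pt "-0.01 -0.041 0.289" --twist '[0,0,0,0,0,0,0,0,0,0,0,0,0,0,0,0,0,0,0,0]'

```text
time_s: 19.85
eef_pos: [546.1, -112.4, 140.5]
ee_rot: [0.0, 0.661, 0.75, 0.001]
force: [3.9, 5.6, -8.6]
grip_width: 0.282
```

```bash
python3 st.py; python3 arc.py -3.4 20 -0.04;echo "[(655.9,110),(648.7,102.7),(636.8,94.3),(660.7,116.0),(673.1,174.6),(639.3,223.7),(580.3,232.2),(533.7,195.9)]">pts.txt; python3 circ.py
```

```text
t 19.85 u 527.7 v -180.0 z 140.5 Fu,Fv,Fz 4.5 5.0 -8.6 T [ 0.85 -0.82 -0.06] g 0.282
[[0, 0.004, 0.014], [0, 0.009, 0.029], [0, 0.014, 0.043], [0, 0.02, 0.057], [0, 0.026, 0.07], [0, 0.033, 0.083], [0, 0.041, 0.096], [0, 0.049, 0.109], [0, 0.057, 0.122], [0, 0.066, 0.134], [0, 0.075, 0.145], [0, 0.085, 0.157], [0, 0.096, 0.167], [0, 0.106, 0.178], [0, 0.117, 0.188], [0, 0.129, 0.198], [0, 0.141, 0.207], [0, 0.153, 0.215], [0, 0.166, 0.223], [0, 0.179, 0.231]] end -4.2
[599.7188124  159.72213801] [ 0.   0.2  0.2  0.  -0.1  0.2  0.   0.3]
a [ 0.724  0.861  1.055  0.622 -0.2   -1.017 -1.833 -2.64 ]
```

drive_tool --gripper '[0.1,0.1,0.1,0.1,0.1,0.1,0.1,0.1,0.1,0.1,0.1,0.1,0.1,0.1,0.1,0.1,0.1,0.1,0.1,0.1]' --pt "0.001 0.004 0.014" --pt "0.002 0.009 0.029" --pt "0.003 0.014 0.043" --pt "0.004 0.02 0.057" --pt "0.005 0.026 0.07" --pt "0.005 0.033 0.083" --pt "0.005 0.041 0.096" --pt "0.005 0.049 0.109" --pt "0.005 0.057 0.122" --pt "0.005 0.066 0.134" --pt "0.005 0.075 0.145" --pt "0.005 0.085 0.157" --pt "0.005 0.096 0.167" --pt "0.005 0.106 0.178" --pt "0.005 0.117 0.188" --pt "0.005 0.129 0.198" --pt "0.005 0.141 0.207" --pt "0.005 0.153 0.215" --pt "0.005 0.166 0.223" --pt "0.005 0.179 0.231" --twist '[0,0,0,0,0,0,0,0,0,0,0,0,0,0,0,0,0,0,0,0]'

```text
time_s: 21.85
eef_pos: [582.0, -107.7, 94.8]
ee_rot: [0.001, 0.661, 0.75, 0.001]
force: [6.2, 3.9, -7.5]
grip_width: 0.281
```

```bash
python3 st.py; python3 arc.py -4.2 20 -0.04
```

```text
t 21.85 u 564.0 v -179.8 z 94.8 Fu,Fv,Fz 6.6 3.1 -7.5 T [ 0.44 -1.01 -0.09] g 0.281
[[0, 0.013, 0.007], [0, 0.027, 0.014], [0, 0.04, 0.02], [0, 0.054, 0.025], [0, 0.069, 0.03], [0, 0.083, 0.034], [0, 0.097, 0.038], [0, 0.112, 0.041], [0, 0.127, 0.044], [0, 0.142, 0.046], [0, 0.157, 0.047], [0, 0.172, 0.048], [0, 0.187, 0.048], [0, 0.202, 0.048], [0, 0.217, 0.047], [0, 0.232, 0.045], [0, 0.246, 0.043], [0, 0.261, 0.04], [0, 0.276, 0.037], [0, 0.29, 0.033]] end -5.0
```

drive_tool --gripper '[0.1,0.1,0.1,0.1,0.1,0.1,0.1,0.1,0.1,0.1,0.1,0.1,0.1,0.1,0.1,0.1,0.1,0.1,0.1,0.1]' --pt "0 0.013 0.007" --pt "0 0.027 0.014" --pt "0 0.04 0.02" --pt "0.001 0.054 0.025" --pt "0.002 0.069 0.03" --pt "0.002 0.083 0.034" --pt "0.002 0.097 0.038" --pt "0.002 0.112 0.041" --pt "0.003 0.127 0.044" --pt "0.003 0.142 0.046" --pt "0.003 0.157 0.047" --pt "0.003 0.172 0.048" --pt "0.004 0.187 0.048" --pt "0.004 0.202 0.048" --pt "0.004 0.217 0.047" --pt "0.004 0.232 0.045" --pt "0.005 0.246 0.043" --pt "0.005 0.261 0.04" --pt "0.005 0.276 0.037" --pt "0.005 0.29 0.033" --twist '[0,0,0,0,0,0,0,0,0,0,0,0,0,0,0,0,0,0,0,0]'

```text
time_s: 23.85
eef_pos: [640.6, -99.8, 89.2]
ee_rot: [0.003, 0.661, 0.75, 0.002]
force: [10.2, 1.1, -5.2]
grip_width: 0.281
```

```bash
python3 st.py; python3 arc.py -5.0 15 -0.02; python3 -c "
from h import *
s=cam('side')
crop(s,190,20,340,220,3,'s10.png')"
```

```text
t 23.85 u 623.1 v -179.3 z 89.2 Fu,Fv,Fz 10.3 -0.2 -5.2 T [ 0.14 -1.57 -0.07] g 0.281
[[0, 0.007, -0.002], [0, 0.014, -0.005], [0, 0.021, -0.007], [0, 0.028, -0.01], [0, 0.035, -0.012], [0, 0.042, -0.015], [0, 0.049, -0.018], [0, 0.056, -0.022], [0, 0.063, -0.025], [0, 0.069, -0.028], [0, 0.076, -0.032], [0, 0.082, -0.036], [0, 0.089, -0.039], [0, 0.095, -0.043], [0, 0.102, -0.047]] end -5.3
```

View pics/s10.png

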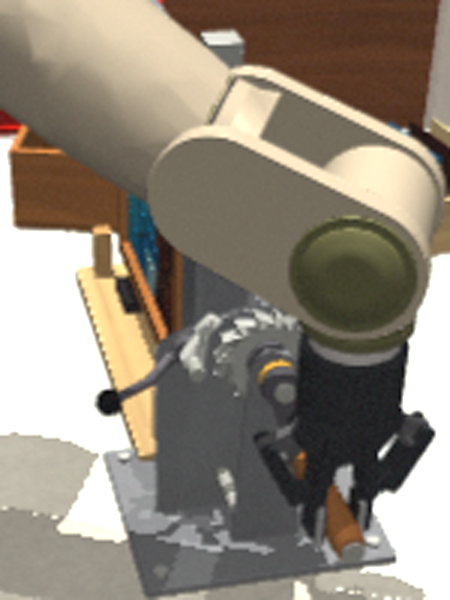

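drive_tool --gripper '[0.1,0.1,0.1,0.1,0.1,0.1,0.1,0.1,0.1,0.1,0.1,0.1,0.1,0.1,0.1]' --pt "0 0.007 -0.001" --pt "0 0.015 -0.003" --pt "0 0.022 -0.004" --pt "0 0.029 -0.006" --pt "0 0.037 -0.007" --pt "0 0.044 -0.009" --pt "0 0.051 -0.012" --pt "0 0.058 -0.016" --pt "0 0.065 -0.019" --pt "0 0.071 -0.022" --pt "0 0.078 -0.026" --pt "0 0.084 -0.03" --pt "0 0.091 -0.033" --pt "0 0.097 -0.037" --pt "0 0.104 -0.041" --twist '[0,0,0,0,0,0,0,0,0,0,0,0,0,0,0]'

```text
time_s: 25.4
eef_pos: [661.3, -97.0, 99.1]
ee_rot: [0.003, 0.661, 0.75, 0.002]
force: [5.8, 3.2, 6.2]
grip_width: 0.282
```

```bash
cat >> st.py <<'E'
a=np.arctan2(159.7-p[2],p@u-599.7);
if a>0: a-=2*np.pi
fu,fz=s["force"]@u,s["force"][2]
print("a",round(a,3),"crank",round(a-.724,3),"underside",round(145+16*(a-.724),1),"tang",round(np.sin(a)*fu+np.cos(a)*fz,1),"rad",round(np.cos(a)*fu-np.sin(a)*fz,1))
E
python3 st.py; python3 arc.py -5.3 10 -0.015
```

```text
t 25.4 u 643.9 v -179.1 z 99.1 Fu,Fv,Fz 6.1 2.4 6.2 T [ 0.43 -0.83  0.  ] g 0.282
a -5.343 crank -6.067 underside 47.9 tang 8.6 rad -1.4
[[0, 0.005, -0.003], [0, 0.009, -0.006], [0, 0.014, -0.01], [0, 0.018, -0.013], [0, 0.023, -0.016], [0, 0.027, -0.02], [0, 0.032, -0.024], [0, 0.036, -0.027], [0, 0.04, -0.031], [0, 0.044, -0.035]] end -5.45
```

drive_tool --gripper '[0.1,0.1,0.1,0.1,0.1,0.1,0.1,0.1,0.1,0.1]' --pt "0 0.005 -0.003" --pt "0 0.009 -0.006" --pt "0 0.014 -0.01" --pt "0 0.018 -0.013" --pt "0 0.023 -0.016" --pt "0 0.027 -0.02" --pt "0 0.032 -0.024" --pt "0 0.036 -0.027" --pt "0 0.04 -0.031" --pt "0 0.044 -0.035" --twist '[0,0,0,0,0,0,0,0,0,0]'

```text
time_s: 26.4
eef_pos: [669.8, -95.9, 106.3]
ee_rot: [0.003, 0.661, 0.75, 0.002]
force: [5.5, 2.3, 6.3]
grip_width: 0.283
```

```bash
python3 st.py; python3 arc.py -5.45 10 -0.015
```

```text
t 26.4 u 652.5 v -179.1 z 106.3 Fu,Fv,Fz 5.8 1.6 6.3 T [ 0.43 -0.7  -0.01] g 0.283
a -5.492 crank -6.216 underside 45.5 tang 8.5 rad -0.4
[[0, 0.004, -0.004], [0, 0.008, -0.008], [0, 0.012, -0.012], [0, 0.016, -0.016], [0, 0.02, -0.02], [0, 0.024, -0.024], [0, 0.028, -0.028], [0, 0.031, -0.032], [0, 0.035, -0.036], [0, 0.039, -0.041]] end -5.6000000000000005
```

drive_tool --gripper '[0.1,0.1,0.1,0.1,0.1]' --pt "0 0.004 -0.004" --pt "0 0.008 -0.008" --pt "0 0.012 -0.012" --pt "0 0.016 -0.016" --pt "0 0.02 -0.02" --twist '[0,0,0,0,0]'

```text
time_s: 26.9
eef_pos: [673.7, -95.4, 110.3]
ee_rot: [0.003, 0.661, 0.75, 0.002]
force: [4.2, 2.6, 7.4]
grip_width: 0.283
```

```bash
python3 st.py; for a in -5.525 -5.6 -5.675 -5.75 -5.825 -5.9 -5.975 -6.05 -6.125 -6.2 -6.275 -6.35; do python3 arc.py $a 5 -0.015;done; python3 -c "
from h import *
s=cam('side');t=cam('top')
crop(s,190,60,290,180,5,'s11.png');crop(t,0,90,200,230,4,'t11.png')"
```

```text
t 26.9 u 656.4 v -179.0 z 110.3 Fu,Fv,Fz 4.5 2.0 7.4 T [ 0.48 -0.56  0.01] g 0.283
a -5.567 crank -6.291 underside 44.3 tang 8.5 rad -1.5
[[0, 0.004, -0.004], [0, 0.008, -0.008], [0, 0.011, -0.013], [0, 0.015, -0.017], [0, 0.019, -0.021]] end -5.6000000000000005
[[0, 0.004, -0.004], [0, 0.007, -0.009], [0, 0.01, -0.013], [0, 0.014, -0.018], [0, 0.017, -0.022]] end -5.675
[[0, 0.003, -0.005], [0, 0.006, -0.009], [0, 0.009, -0.014], [0, 0.012, -0.019], [0, 0.015, -0.024]] end -5.75
[[0, 0.003, -0.005], [0, 0.006, -0.01], [0, 0.008, -0.015], [0, 0.011, -0.02], [0, 0.013, -0.025]] end -5.825
[[0, 0.002, -0.005], [0, 0.005, -0.01], [0, 0.007, -0.015], [0, 0.009, -0.02], [0, 0.011, -0.026]] end -5.9
[[0, 0.002, -0.005], [0, 0.004, -0.01], [0, 0.006, -0.016], [0, 0.008, -0.021], [0, 0.01, -0.026]] end -5.9750000000000005
[[0, 0.002, -0.005], [0, 0.003, -0.011], [0, 0.005, -0.016], [0, 0.006, -0.022], [0, 0.008, -0.027]] end -6.05
[[0, 0.001, -0.005], [0, 0.002, -0.011], [0, 0.004, -0.017], [0, 0.005, -0.022], [0, 0.005, -0.028]] end -6.125
[[0, 0.001, -0.006], [0, 0.002, -0.011], [0, 0.002, -0.017], [0, 0.003, -0.022], [0, 0.003, -0.028]] end -6.2
[[0, 0.0, -0.006], [0, 0.001, -0.011], [0, 0.001, -0.017], [0, 0.001, -0.022], [0, 0.001, -0.028]] end -6.275
[[0, 0.0, -0.006], [0, -0.0, -0.011], [0, -0.0, -0.017], [0, -0.0, -0.022], [0, -0.001, -0.028]] end -6.3500000000000005
[[0, -0.0, -0.006], [0, -0.001, -0.011], [0, -0.002, -0.017], [0, -0.002, -0.022], [0, -0.003, -0.028]] end -6.425
```

View pics/s11.png

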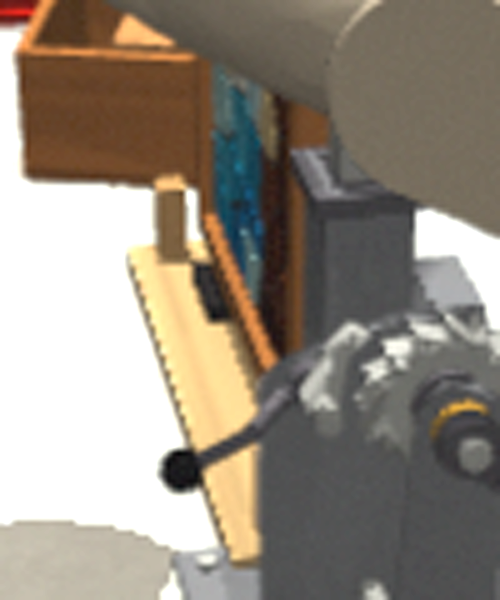

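View pics/t11.png

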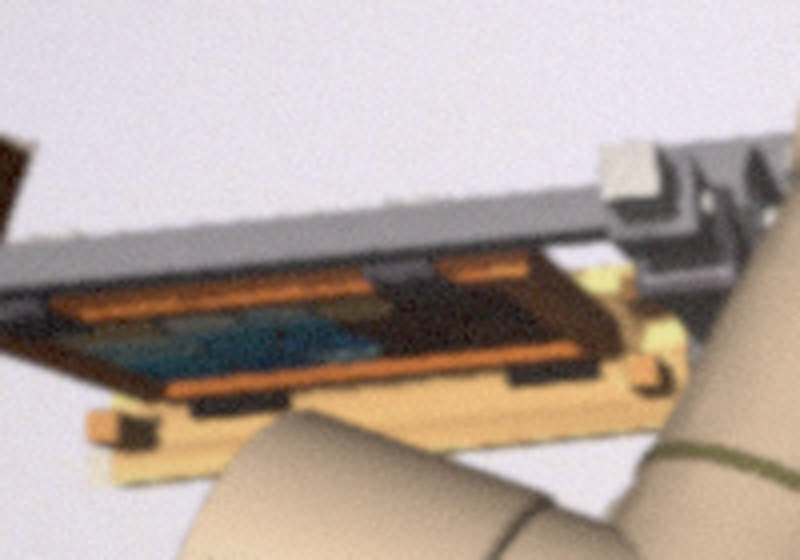

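drive_tool --gripper '[0.1,0.1,0.1,0.1,0.1]' --pt "0 0.004 -0.004" --pt "0 0.008 -0.008" --pt "0 0.011 -0.013" --pt "0 0.015 -0.017" --pt "0 0.019 -0.021" --twist '[0,0,0,0,0]'

```text
time_s: 27.5
eef_pos: [677.2, -94.9, 114.6]
ee_rot: [0.003, 0.661, 0.75, 0.002]
force: [2.6, 3.0, 8.5]
grip_width: 0.284
```

```bash
python3 st.py
```

```text
t 27.5 u 660.0 v -179.1 z 114.6 Fu,Fv,Fz 2.9 2.6 8.5 T [ 0.53 -0.34  0.04] g 0.284
a -5.641 crank -6.365 underside 43.2 tang 8.6 rad -2.7
```

drive_tool --gripper '[0.1,0.1,0.1,0.1,0.1]' --pt "0 0.003 -0.004" --pt "0 0.006 -0.009" --pt "0 0.008 -0.013" --pt "0 0.012 -0.018" --pt "0 0.015 -0.022" --twist '[0,0,0,0,0]'

```text
time_s: 28.0
eef_pos: [680.2, -94.5, 119.0]
ee_rot: [0.003, 0.661, 0.75, 0.002]
force: [2.4, 2.2, 7.7]
grip_width: 0.283
```

```bash
python3 st.py
```

```text
t 28.0 u 663.0 v -179.0 z 119.0 Fu,Fv,Fz 2.7 1.9 7.7 T [ 0.51 -0.41 -0.02] g 0.283
a -5.712 crank -6.436 underside 42.0 tang 7.9 rad -1.9
```

drive_tool --gripper '[0.1,0.1,0.1,0.1,0.1]' --pt "0 0.003 -0.005" --pt "0 0.005 -0.009" --pt "0 0.008 -0.014" --pt "0 0.011 -0.019" --pt "0 0.014 -0.024" --twist '[0,0,0,0,0]'

```text
time_s: 28.5
eef_pos: [683.0, -94.2, 123.7]
ee_rot: [0.003, 0.661, 0.75, 0.002]
force: [3.7, 2.1, 7.2]
grip_width: 0.284
```

```bash
python3 st.py
```

```text
t 28.5 u 665.8 v -179.0 z 123.7 Fu,Fv,Fz 4.0 1.6 7.2 T [ 0.42 -0.5   0.01] g 0.284
a -5.785 crank -6.509 underside 40.9 tang 8.2 rad 0.0
```

drive_tool --gripper '[0.1,0.1,0.1,0.1,0.1]' --pt "0 0.003 -0.005" --pt "0 0.006 -0.01" --pt "0 0.008 -0.015" --pt "0 0.011 -0.02" --pt "0 0.013 -0.025" --twist '[0,0,0,0,0]'

```text
time_s: 29.0
eef_pos: [685.5, -93.9, 128.8]
ee_rot: [0.003, 0.661, 0.75, 0.002]
force: [2.8, 1.7, 6.1]
grip_width: 0.283
```

```bash
python3 st.py
```

```text
t 29.0 u 668.3 v -179.0 z 128.8 Fu,Fv,Fz 3.0 1.4 6.1 T [ 0.52 -0.47 -0.03] g 0.283
a -5.86 crank -6.584 underside 39.7 tang 6.8 rad 0.2
```

drive_tool --gripper '[0.1,0.1,0.1]' --pt "0 0.002 -0.005" --pt "0 0.005 -0.01" --pt "0 0.007 -0.015" --twist '[0,0,0]'

```text
time_s: 29.3
eef_pos: [686.8, -93.7, 131.7]
ee_rot: [0.003, 0.661, 0.75, 0.002]
force: [2.2, 2.8, 7.2]
grip_width: 0.28
```

```bash
python3 st.py
```

```text
t 29.3 u 669.6 v -179.0 z 131.7 Fu,Fv,Fz 2.5 2.5 7.2 T [ 0.43 -0.37  0.04] g 0.28
a -5.903 crank -6.627 underside 39.0 tang 7.6 rad -0.4
```

Still fully loaded; carrying on (cmd a −5.87).

drive_tool --gripper '[0.1,0.1,0.1,0.1,0.1]' --pt "0 0.002 -0.005" --pt "0 0.004 -0.01" --pt "0 0.006 -0.016" --pt "0 0.008 -0.021" --pt "0 0.01 -0.026" --twist '[0,0,0,0,0]'

```text
time_s: 29.8
eef_pos: [688.7, -93.4, 137.0]
ee_rot: [0.003, 0.661, 0.75, 0.002]
force: [2.0, 2.9, 7.4]
grip_width: 0.284
```

```bash
python3 st.py
```

```text
t 29.8 u 671.5 v -179.0 z 137.0 Fu,Fv,Fz 2.4 2.6 7.4 T [ 0.45 -0.25  0.03] g 0.284
a -5.977 crank -6.701 underside 37.8 tang 7.8 rad 0.0
```

drive_tool --gripper '[0.1,0.1,0.1,0.1,0.1]' --pt "0 0.002 -0.005" --pt "0 0.003 -0.011" --pt "0 0.005 -0.016" --pt "0 0.006 -0.022" --pt "0 0.008 -0.027" --twist '[0,0,0,0,0]'

```text
time_s: 30.3
eef_pos: [690.2, -93.2, 142.4]
ee_rot: [0.003, 0.661, 0.75, 0.002]
force: [1.1, 2.6, 7.4]
grip_width: 0.282
```

```bash
python3 st.py
```

```text
t 30.3 u 673.1 v -179.0 z 142.4 Fu,Fv,Fz 1.4 2.4 7.4 T [ 0.45 -0.19  0.08] g 0.282
a -6.052 crank -6.776 underside 36.6 tang 7.5 rad -0.3
```

drive_tool --gripper '[0.1,0.1,0.1,0.1,0.1]' --pt "0 0.001 -0.005" --pt "0 0.002 -0.011" --pt "0 0.004 -0.017" --pt "0 0.005 -0.022" --pt "0 0.005 -0.028" --twist '[0,0,0,0,0]'

```text
time_s: 30.8
eef_pos: [691.2, -93.1, 147.9]
ee_rot: [0.003, 0.661, 0.75, 0.002]
force: [2.2, 2.3, 6.6]
grip_width: 0.282
```

```bash
python3 st.py
```

```text
t 30.8 u 674.1 v -179.0 z 147.9 Fu,Fv,Fz 2.4 2.0 6.6 T [ 0.41 -0.46  0.02] g 0.282
a -6.127 crank -6.851 underside 35.4 tang 6.9 rad 1.4
```

drive_tool --gripper '[0.1,0.1,0.1,0.1,0.1]' --pt "0 0.001 -0.006" --pt "0 0.002 -0.011" --pt "0 0.003 -0.017" --pt "0 0.003 -0.022" --pt "0 0.004 -0.028" --twist '[0,0,0,0,0]'

```text
time_s: 31.3
eef_pos: [691.9, -93.0, 153.6]
ee_rot: [0.003, 0.661, 0.75, 0.002]
force: [2.2, 2.6, 7.5]
grip_width: 0.286
```

```bash
python3 st.py
```

```text
t 31.3 u 674.8 v -179.0 z 153.6 Fu,Fv,Fz 2.5 2.3 7.5 T [ 0.46 -0.24  0.06] g 0.286
a -6.203 crank -6.927 underside 34.2 tang 7.6 rad 1.9
```

drive_tool --gripper '[0.1,0.1,0.1,0.1,0.1]' --pt "0 0.0 -0.006" --pt "0 0.001 -0.011" --pt "0 0.001 -0.017" --pt "0 0.002 -0.022" --pt "0 0.002 -0.028" --twist '[0,0,0,0,0]'

```text
time_s: 31.8
eef_pos: [692.2, -93.0, 159.2]
ee_rot: [0.003, 0.661, 0.75, 0.002]
force: [1.5, 2.4, 8.4]
grip_width: 0.279
```

```bash
python3 st.py
```

```text
t 31.8 u 675.1 v -179.0 z 159.2 Fu,Fv,Fz 1.7 2.2 8.4 T [ 0.42 -0.19  0.06] g 0.279
a -6.277 crank -7.001 underside 33.0 tang 8.4 rad 1.7
```

drive_tool --gripper '[0.1,0.1,0.1,0.1,0.1]' --pt "0 0.0 -0.006" --pt "0 0.0 -0.011" --pt "0 0.0 -0.017" --pt "0 0.0 -0.022" --pt "0 0.0 -0.028" --twist '[0,0,0,0,0]'

```text
time_s: 32.3
eef_pos: [692.1, -93.0, 164.7]
ee_rot: [0.003, 0.661, 0.75, 0.001]
force: [2.0, 2.1, 6.5]
grip_width: 0.281
```

```bash
sed -i 's/if a>0: a-=2/if a>.5: a-=2/; s/^fu,fz/if a>-3: a-=2*np.pi\nfu,fz/' st.py; python3 st.py;for a in -6.35 -6.425 -6.5 -6.575 -6.65;do python3 arc.py $a 5 -.015;done
```

```text
t 32.3 u 674.9 v -179.0 z 164.7 Fu,Fv,Fz 2.2 1.9 6.5 T [ 0.32 -0.17  0.08] g 0.281
a -6.35 crank -7.074 underside 31.8 tang 6.3 rad 2.7
[[0, -0.0, -0.006], [0, -0.001, -0.011], [0, -0.002, -0.017], [0, -0.002, -0.022], [0, -0.003, -0.028]] end -6.425
[[0, -0.001, -0.006], [0, -0.002, -0.011], [0, -0.003, -0.017], [0, -0.004, -0.022], [0, -0.005, -0.028]] end -6.5
[[0, -0.001, -0.005], [0, -0.003, -0.011], [0, -0.004, -0.016], [0, -0.005, -0.022], [0, -0.007, -0.027]] end -6.575
[[0, -0.002, -0.005], [0, -0.003, -0.011], [0, -0.005, -0.016], [0, -0.007, -0.021], [0, -0.009, -0.027]] end -6.65
[[0, -0.002, -0.005], [0, -0.004, -0.01], [0, -0.006, -0.016], [0, -0.009, -0.021], [0, -0.011, -0.026]] end -6.7250000000000005
```

drive_tool --gripper '[0.1,0.1]' --pt "0 0 -0.006" --pt "0 0 -0.011" --twist '[0,0]'

```text
time_s: 32.5
eef_pos: [691.9, -93.0, 166.3]
ee_rot: [0.002, 0.661, 0.75, 0.001]
force: [3.0, 2.0, 4.7]
grip_width: 0.283
```

```bash
python3 st.py
```

```text
t 32.5 u 674.8 v -179.0 z 166.3 Fu,Fv,Fz 3.2 1.6 4.7 T [ 0.28 -0.35  0.05] g 0.283
a -6.371 crank -7.095 underside 31.5 tang 4.4 rad 3.6
```

drive_tool --gripper '[0.1,0.1]' --pt "0 0 -0.004" --pt "0 0 -0.008" --twist '[0,0]'

```text
time_s: 32.7
eef_pos: [691.7, -93.1, 166.3]
ee_rot: [0.001, 0.661, 0.75, 0.001]
force: [5.5, 2.1, 5.0]
grip_width: 0.279
```

```bash
python3 st.py
```

```text
t 32.7 u 674.6 v -179.0 z 166.3 Fu,Fv,Fz 5.7 1.4 5.0 T [ 0.28 -0.82 -0.08] g 0.279
a -6.371 crank -7.095 underside 31.5 tang 4.5 rad 6.1
```

drive_tool --gripper '[0.1,0.1]' --pt "0 0 0" --pt "0 0 0" --twist '[0,0]'

```text
time_s: 32.9
eef_pos: [691.7, -93.0, 166.0]
ee_rot: [0.001, 0.661, 0.75, 0.001]
force: [5.5, 1.8, 6.0]
grip_width: 0.283
```

```bash
python3 st.py; python3 -c "
from h import *
s=cam('side')
crop(s,190,20,340,220,4,'s12.png')"
```

```text
t 32.9 u 674.6 v -179.0 z 166.0 Fu,Fv,Fz 5.7 1.1 6.0 T [ 0.32 -0.84 -0.07] g 0.283
a -6.367 crank -7.091 underside 31.5 tang 5.5 rad 6.1
```

View pics/s12.png

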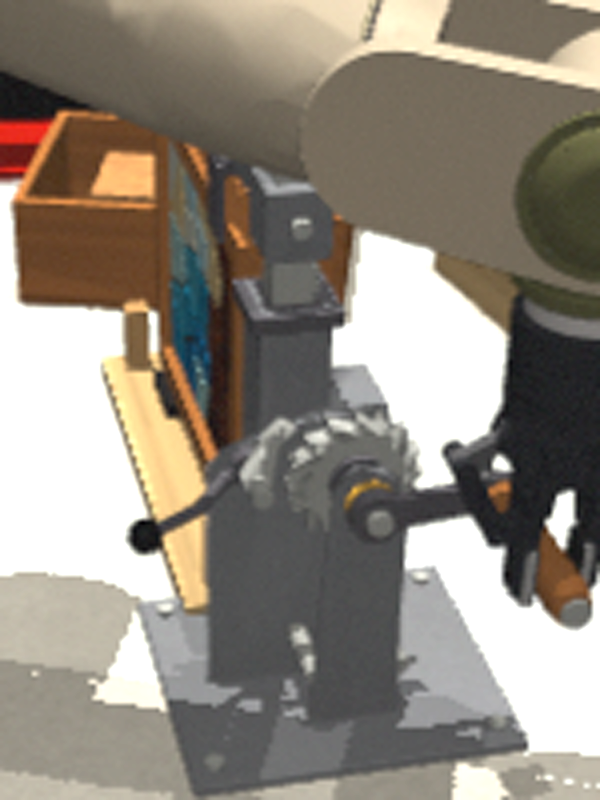

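```bash
python3 -c "
from h import *
s=ctrl.sense();print(s['joints'].round(3),s['tau'].round(2),s['dq'].round(3),s['force'].round(2),s['ee_rot'])"
```

```text
[-3.010e-01  7.540e-01  9.710e-01  1.000e-03  1.413e+00 -4.270e-01] [ -1.75 -56.44 -22.92  -0.85   1.04  -0.06] [ 0.     0.001 -0.002  0.002  0.001 -0.001] [4.93 0.99 5.74] [0.00133172 0.66132776 0.75009537 0.00087255]
```

drive_tool --gripper '[0.1,0.1,0.1]' --pt "0 -0.001 -0.005" --pt "0 -0.002 -0.01" --pt "0 -0.002 -0.01" --twist '[0,0,0]'

```text
time_s: 33.25
eef_pos: [691.4, -93.1, 167.7]
ee_rot: [0.001, 0.661, 0.75, 0.001]
force: [6.6, 1.8, 3.8]
grip_width: 0.286
```

```bash
python3 st.py;  python3 -c "
from h import *
s=ctrl.sense();print(s['joints'].round(4),s['tau'].round(2),s['force'].round(2),s['ee_rot'].round(4))"
```

```text
t 33.25 u 674.3 v -179.0 z 167.7 Fu,Fv,Fz 6.8 1.0 3.8 T [ 0.32 -1.14 -0.04] g 0.286
a -6.39 crank -7.114 underside 31.2 tang 3.1 rad 7.1
[-3.0160e-01  7.5260e-01  9.7000e-01  7.0000e-04  1.4156e+00 -4.2730e-01] [ -1.76 -58.01 -23.19  -0.92   1.52  -0.07] [6.59 1.83 3.79] [0.0014 0.6613 0.7501 0.001 ]
```

drive_tool --gripper '[0.1,0.1,0.1]' --pt "0 0.004 -0.003" --pt "0 0.007 -0.006" --pt "0 0.007 -0.006" --twist '[0,0,0]'

```text
time_s: 33.55
eef_pos: [691.7, -93.0, 167.9]
ee_rot: [-0.0, 0.661, 0.75, -0.0]
force: [1.5, 1.1, 1.8]
grip_width: 0.28
```

```bash
python3 st.py
```

```text
t 33.55 u 674.6 v -179.0 z 167.9 Fu,Fv,Fz 1.6 0.9 1.8 T [ 0.22 -0.19  0.06] g 0.28
a -6.393 crank -7.117 underside 31.1 tang 1.7 rad 1.8
```

drive_tool --gripper '[0.1,0.1,0.1]' --pt "0 0 -0.003" --pt "0 0 -0.006" --pt "0 0 -0.006" --twist '[0,0,0]'

```text
time_s: 33.85
eef_pos: [691.6, -93.0, 169.1]
ee_rot: [-0.0, 0.661, 0.75, -0.0]
force: [0.5, 0.7, 0.3]
grip_width: 0.284
```

```bash
python3 st.py
```

```text
t 33.85 u 674.5 v -178.9 z 169.1 Fu,Fv,Fz 0.5 0.6 0.3 T [ 0.16 -0.11  0.09] g 0.284
a -6.408 crank -7.132 underside 30.9 tang 0.2 rad 0.6
```

drive_tool --gripper '[0.1,0.1,0.1]' --pt "0 0 -0.002" --pt "0 0 -0.003" --pt "0 0 -0.003" --twist '[0,0,0]'

```text
time_s: 34.15
eef_pos: [691.6, -93.0, 169.6]
ee_rot: [-0.0, 0.661, 0.75, -0.0]
force: [-0.8, 0.4, -0.6]
grip_width: 0.28
```

```bash
python3 st.py; python3 -c "
from h import *
for n in range(4):
  s=cam('side');print(ctrl.sense()['force'].round(1))
crop(s,190,20,340,220,4,'s13.png')"
```

```text
t 34.15 u 674.5 v -178.9 z 169.6 Fu,Fv,Fz -0.7 0.5 -0.6 T [0.14 0.08 0.11] g 0.28
a -6.415 crank -7.139 underside 30.8 tang -0.5 rad -0.8
[-0.   1.2 -1.1]
[-1.3  1.1 -0.1]
[-0.3  0.9 -0.9]
[-1.1 -0.  -1.1]
```

View pics/s13.png

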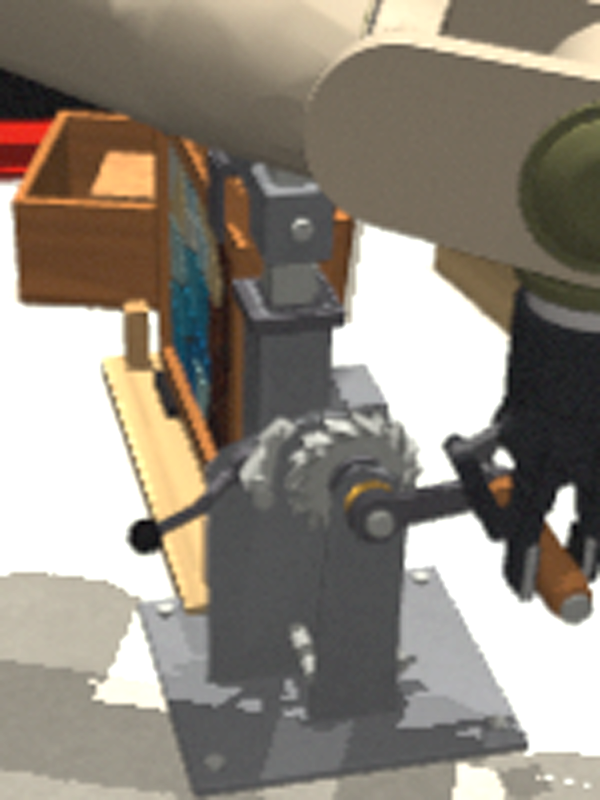

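drive_tool --gripper '[0.4,0.6,0.8,0.8,0.8,0.8]' --pt "0 0 0" --pt "0 0 0" --pt "0 0 0" --pt "0 0 0" --pt "0 0 0" --pt "0 0 0" --twist '[0,0,0,0,0,0]'

```text
time_s: 34.95
eef_pos: [691.9, -93.0, 170.0]
ee_rot: [0.0, 0.661, 0.75, 0.0]
force: [0.7, -0.3, 0.8]
grip_width: 0.802
```

drive_tool --gripper '[0.8,0.8,0.8,0.8,0.8,0.8]' --pt "0 0 -0.08" --pt "0 0 -0.2" --pt "0 0 -0.4" --pt "-0.15 0 -0.5" --pt "-0.35 0 -0.5" --pt "-0.5 0 -0.5" --twist '[0,0,0,0,0,0]'

```text
time_s: 35.55
eef_pos: [704.4, -194.1, 270.7]
ee_rot: [0.001, 0.661, 0.75, 0.0]
force: [0.4, -0.3, -0.5]
grip_width: 0.798
```

```bash
python3 st.py; python3 -c "
from h import *
s=cam('side')
crop(s,190,20,340,220,4,'s14.png')
cv2.imwrite('pics/s14f.png',s['pixels'][:,:,::-1])"
```

```text
t 35.55 u 674.6 v -280.8 z 270.7 Fu,Fv,Fz 0.3 -0.4 -0.5 T [ 0.03 -0.02  0.01] g 0.798
a -7.26 crank -7.984 underside 17.2 tang -0.5 rad -0.2
```

View pics/s14.png

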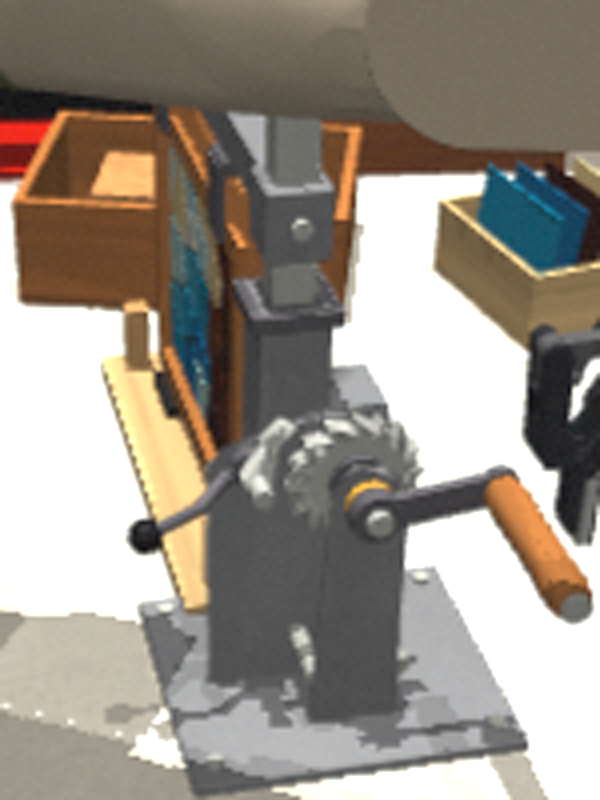

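View pics/s14f.png

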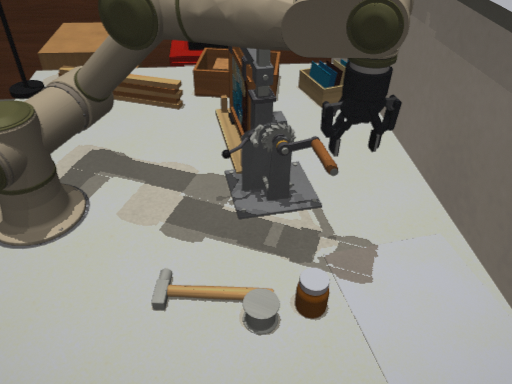

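```bash
python3 -c "
from h import *
a=cv2.imread('pics/s14f.png')[:,:,::-1].astype(int)
for i in range(4): s=cam('side')
d=abs(s['pixels'].astype(int)-a).max(2);print((d>60).sum(), ctrl.sense()['time_s'])
print(job.finish_job())"
```

```text
32 35.8
the job is handed in; nothing more can be done
None
```

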